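# Hook the gingerbread house out of the curing well

### The arm

A 6-joint arm with a two-finger parallel gripper is mounted at the origin on the work surface. World frame = base frame: x ahead of the robot, y to its left, z up, the work surface at z = 0. Lengths are in mm, angles in degrees, forces in N, time in s.
With the tool pointing down it reaches from about 350 to 850 mm from the base axis. Payload 8.1 kg.
Tool frame: the origin (TCP) lies at the very end of the fingers, on their centre line; the grasp point (between the pads) lies grip_depth behind it (grip_depth is the distance from the TCP to the grasp point, in mm); z points along the fingers, y is the direction in which the jaws open and shut (so a half turn about z gives the same grasp; the last joint's range is limited). The gripper opens to 85 mm and grips with 20 to 120 N. Pads are 22 mm wide; open, the fingers measure 114 mm over their backs; the gripper's body (76 mm by 85 mm) begins 54 mm behind the grasp point. The pads swing forward as they close: fully open they stand 13 mm farther back than shut.
Start: joints at [59.45, 7.471, 85.268, -0, 87.261, -4.893], TCP at [259.77, 540.856, 231.292] pointing down, gripper open.
Joint ranges: [-169.43, 169.43], [-51.17, 129.36], [1.28, 143.12], [-76.62, 256.62], [0, 156.53], [-152.29, 152.29]. Speed limits (degrees/s): [136.94, 136.94, 159.86, 180, 180, 180].

### API

Orientations are given as [roll, pitch, yaw] about the fixed x, y, z axes, in that order (R = Rz(yaw) Ry(pitch) Rx(roll)).
In Python, from bench import * gives the robot as it stands.
- The arm moves only by the tool step_arm, never from a script. Its argument "plan" is a list of rows, each an object of numbers: "grip": the finger opening in cm, from 0 to 8.54; "tx", "ty", "tz": the shift along the tool's x, y, z in cm; "ax", "ay", "az": the turn, a rotation vector about the tool's x, y, z in degrees. In form: [{"grip": .., "tx": .., "ty": .., "tz": .., "ax": .., "ay": .., "az": ..}, ...]. A call has 1 to 8 rows; each row shifts and turns the commanded pose from where the row before left it, along the tool's axes as they then stand; what a row does not reach is not made up. A row lasts 1/12 s, in which the tool goes at most 41.7 mm and 7.16 degrees, less where a joint would pass 70% of its speed; a pose out of reach is approached as far as the arm can. A call with a gripper value outside its range is refused whole. The fingers move at their own pace and stop on an object; "newtons" is the grip in N (left out, the last holds). Time passes only in rows, so rows that do not move let the fingers close. It gives the time, the measured TCP pose, the force and the opening at its end, in the units of the state.
- sense(): the state, without advancing time (a new reading comes with each control period).
- snapshot(name): name is "side" or "top" or "wrist"; returns the picture (480x640x3 uint8, red, green, blue); there is no depth.
- camera_model(name): a dict with "intrinsics" (3x3 intrinsics, pixels), "pose" (4x4, takes a point from camera to world coordinates); the wrist camera has in their place "T_tool_cam" (4x4, takes a point from camera to tool coordinates, whose origin is the TCP and whose axes are the flange's). Camera axes: x right, y down, z forward; pixel columns grow to the right and rows downward; lengths in mm; the calibration is good to about 2 mm. A picture is of the moment at which its call begins: read the wrist's pose just before it. camera_model takes no time and is no camera call.
- hand_in(): hands the job in, once; it reports no verdict.
The state is a dict: "time": time; "joint_pos": joint angles; "qd": joint speeds; "joint_efforts": joint torques, N m; "tool_pos": TCP position; "tcp_rot": TCP orientation; "ft_force": force on the tool from outside, world axes, zero at the start; "wrist_torque": the same for the moment, N m; "finger_gap": finger opening in mm.
Only numpy, scipy, OpenCV 4.12 (cv2) and the standard library are available. Lean on these libraries where they do the work, as an engineer would, in place of code of your own. Each camera call takes 0.05 s, during which the arm holds its last target.

### The job

Take the hook rod from its stand and use its hook, by the red wire loop, to lift the carrier with the gingerbread house out of the narrow curing well. Set it down gently so that its round foot sits fully home in the recess of the walnut globe base, unhook it, and hang the rod back in its fork. The carrier may be touched with the rod only, never forced; do not press hard on the well either, and leave the three bears and the brass horse where they are.

Things in the scene. Friction and masses are not known exactly. Their poses are not given: they have to be found in the camera images.
- well: (sizes in mm) curing well, fixed: open-topped upright box, 140 high, inside 72 (its x) by 110 (its y), walls 4 thick, steel with a clear far (+x) wall. Two ledges along the y walls, each 14 wide, top face 71 above the shelf. Origin: centre of its underside, z up
- well_rim (a point): (mm) centre of the well's mouth, 140 above the shelf
- carrier: (mm) loose carrier, 0.2 to 0.34 kg, hanging in the well by its crossplate on the two ledges, nearly lined up with the well. From below: brass foot disc 54 diameter, 4 thick; terracotta gingerbread house; pale metal crossplate 50 (x) by 96 (y), 4 thick, its flat top face 62 above the origin; red wire loop on the middle of the plate. Origin: centre of the foot's underside, z up
- carrier_loop (a point): (mm) middle of the top wire of the red loop (wire axis), 82 above the foot's underside. The loop is an arch of 4.4 mm wire in the carrier's y-z plane, so a hook passes under it along x: opening 18 high above the crossplate in the middle (10 long), 28 wide at the plate
- rod: (mm) hook rod, loose, 0.17 kg, hanging upright in the fork. Origin: on its axis, at the underside of its collar (34 diameter, 4 thick); x: the way the hook points. Above: square blue handle. Below: shank 8, then 6 in diameter, which telescopes stiffly: the hook's underside is 98 to 126 below the origin, not measured, new every time, fixed in use: find it by feel, e.g. on the crossplate
- rod_grip (a point): (mm) where to grip: centre of the blue handle (18 by 18, 50 high), 29 above the rod's origin. The hook at the rod's foot is a V of 4.4 mm wire in the rod's x-z plane: its lowest point is 7 from the rod's axis towards +x, its tip ends 16 from the axis, the tip's top is 12.4 above the hook's underside
- stand: (mm) rod stand, fixed. Origin: on the shelf, below the place where the rod hangs. A horizontal fork, open to -x of the stand, top face 165 above the shelf, two tines 14 wide and 8 thick with a slot 16 wide between, tines from 20 mm before (-x) to 46 mm behind the rod's place; post 62 behind it, nothing above the fork
- stand_fork (a point): centre of the rod's place on the fork, on its top face: the rod's collar rests here with the shank in the slot
- base: (mm) walnut globe base, loose, 0.45 kg, round, 104 diameter, 28 high, with a round recess 66 diameter and 4 deep in its top. Origin: centre of its underside
- base_seat (a point): centre of the recess floor, 24 mm above the base's underside
- bear_a: (mm) white resin polar bear, 70 long, 50 high; bystander; origin under it
- bear_b: white resin polar bear, same size; bystander
- bear_c: white resin polar bear, same size; bystander
- horse: (mm) brass carousel horse on a pole and round foot, 80 long, 100 high; bystander
Mind the look-alikes: they are no part of the job. Of the things that look like the rod, the largest one is meant.

How it is judged:
By the outcome, as a careful person would: the job done as asked, in the order asked, and still so for the second after the job is handed in, with the robot touching nothing.
It also fails if it takes over 72 s, if anything falls off the work surface, if the arm or the gripper's body presses on something with over 40 N, if the wrist force passes 120 N, or if a joint passes its speed limit or range.

## Working session

There is one attempt and no reset: what is moved stays moved. The work goes in short steps, Python scripts to look and compute and a tool call to move; the robot and the scene stay as the last step left them, time stands still between calls to the robot, and variables do not carry over. Pictures are saved under pics/ and viewed, and the job is handed in when it is done.

Besides the shell and the picture viewer there is one more tool, called after "Request:" as name(argument=value, ...), one argument or row to a line, values as JSON. step_arm: Moves the arm, as the interface text tells. Its arguments: {"type":"object","properties":{"plan":{"type":"array","items":{"type":"object","properties":{"grip":{"type":"number"},"tx":{"type":"number"},"ty":{"type":"number"},"tz":{"type":"number"},"ax":{"type":"number"},"ay":{"type":"number"},"az":{"type":"number"}}}},"newtons":{"type":"number"}},"required":["plan"]}

```bash
ls; mkdir -p pics; python3 - <<'E'
from bench import *
import cv2,numpy as np
np.set_printoptions(precision=3,suppress=True)
print(sense())
for n in ["side","top","wrist"]:
    im=snapshot(n); cv2.imwrite(f"pics/{n}0.png",im[:,:,::-1]); print(n,camera_model(n))
E
```

```text
pics
{'time': 0.0, 'joint_pos': array([59.449,  7.515, 85.33 , -0.001, 87.263, -4.894]), 'qd': array([ 0.007,  0.013,  0.018,  0.015,  0.134, -0.088]), 'joint_efforts': array([ -0.001, -56.939, -50.055,  -0.001,   0.015,   0.   ]), 'tool_pos': array([259.495, 540.361, 230.243]), 'tcp_rot': array([-179.893,   -0.009,  154.344]), 'ft_force': array([ 0.915, -1.237, -0.079]), 'wrist_torque': array([0.009, 0.013, 0.043]), 'finger_gap': 85.47901253742775}
side {'intrinsics': array([[458.191,   0.   , 323.831],
       [  0.   , 458.191, 240.164],
       [  0.   ,   0.   ,   1.   ]]), 'pose': array([[   0.806,   -0.449,    0.385,  249.303],
       [  -0.591,   -0.589,    0.551, -387.445],
       [  -0.02 ,   -0.672,   -0.74 ,  761.211],
       [   0.   ,    0.   ,    0.   ,    1.   ]])}
top {'intrinsics': array([[577.735,   0.   , 323.853],
       [  0.   , 577.735, 239.049],
       [  0.   ,   0.   ,   1.   ]]), 'pose': array([[   0.009,   -0.994,    0.108,  417.86 ],
       [  -1.   ,   -0.012,   -0.026,   59.02 ],
       [   0.027,   -0.107,   -0.994, 1281.509],
       [   0.   ,    0.   ,    0.   ,    1.   ]])}
wrist {'intrinsics': array([[336.056,   0.   , 325.672],
       [  0.   , 336.056, 244.692],
       [  0.   ,   0.   ,   1.   ]]), 'T_tool_cam': array([[  -0.   ,   -0.965,   -0.261,   66.371],
       [   1.   ,   -0.   ,   -0.   ,    0.248],
       [   0.   ,   -0.261,    0.965, -141.507],
       [   0.   ,    0.   ,    0.   ,    1.   ]])}
```

View pics/side0.png

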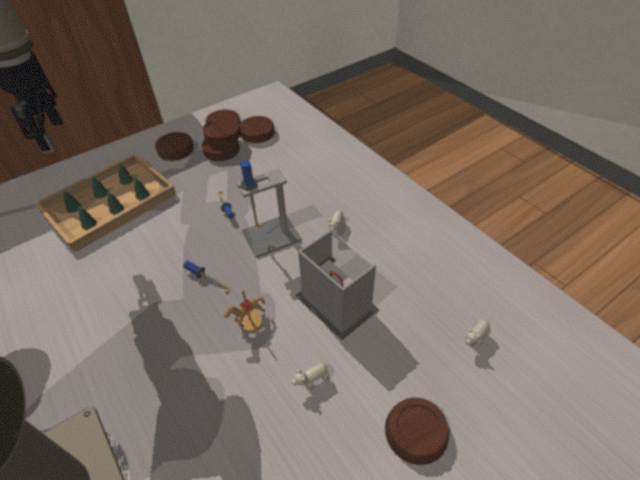

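View pics/top0.png

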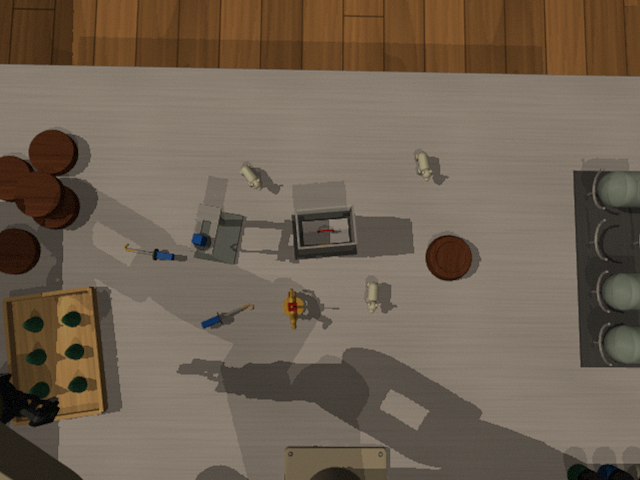

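View pics/wrist0.png

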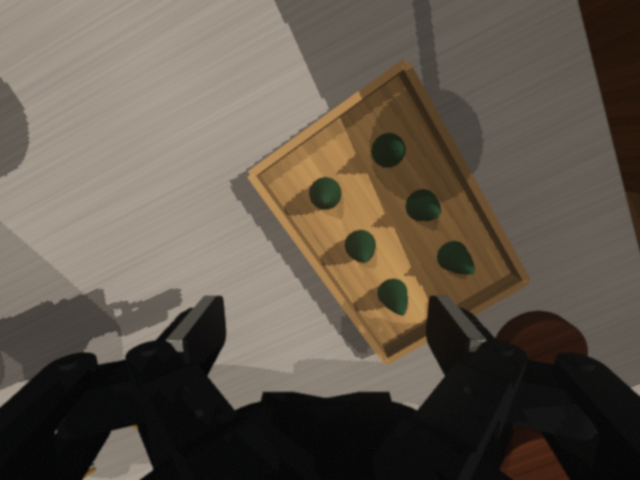

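```bash
cat > h.py <<'E'
from bench import *
import cv2,numpy as np
from scipy.spatial.transform import Rotation as R
np.set_printoptions(precision=2,suppress=True)
def campose(n,st=None):
    m=camera_model(n)
    if n!="wrist": return m["intrinsics"],m["pose"]
    T=np.eye(4);T[:3,:3]=R.from_euler('xyz',st["tcp_rot"],degrees=True).as_matrix();T[:3,3]=st["tool_pos"]
    return m["intrinsics"],T@m["T_tool_cam"]
def ray(KP,u,v):
    K,P=KP; d=P[:3,:3]@np.linalg.inv(K)@np.array([u,v,1.]); return P[:3,3],d/np.linalg.norm(d)
def onz(KP,u,v,z):
    o,d=ray(KP,u,v); return o+d*(z-o[2])/d[2]
def tri(rs):
    A=np.zeros((3,3));b=np.zeros(3)
    for o,d in rs:
        M=np.eye(3)-np.outer(d,d);A+=M;b+=M@o
    x=np.linalg.solve(A,b); return x,[np.linalg.norm((np.eye(3)-np.outer(d,d))@(x-o)) for o,d in rs]
def proj(KP,p):
    K,P=KP; c=np.linalg.inv(P)@np.append(p,1); q=K@c[:3]; return q[:2]/q[2]
E
python3 - <<'E'
from h import *
t=cv2.imread("pics/top0.png");s=cv2.imread("pics/side0.png")
cv2.imwrite("pics/topc.png",cv2.resize(t[140:340,170:370],(800,800),interpolation=cv2.INTER_CUBIC)[:600])
cv2.imwrite("pics/sidec.png",cv2.resize(s[150:300,210:410],(800,600),interpolation=cv2.INTER_CUBIC))
KT=campose("top");KS=campose("side")
for n,im,K in (("top",t,KT),("side",s,KS)):
    h=cv2.cvtColor(im,cv2.COLOR_BGR2HSV)
    for nm,lo,hi in (("blue",(105,120,40),(125,255,255)),("red",(0,150,60),(4,255,255)),("brown",(0,90,30),(12,220,140))):
        m=cv2.inRange(h,lo,hi)
        c,_=cv2.findContours(m,cv2.RETR_EXTERNAL,cv2.CHAIN_APPROX_NONE)
        for k in c:
            if cv2.contourArea(k)>(8 if nm!="brown" else 300):
                M=cv2.moments(k); u,v=M["m10"]/M["m00"],M["m01"]/M["m00"]
                z={"blue":194,"red":90,"brown":28}[nm]
                print(n,nm,(u,v),cv2.contourArea(k),cv2.minAreaRect(k)[1:],onz(K,u,v,z))
E
```

```text
top blue (210.4432029795158, 321.5679702048417) 89.5 ((6.040096759796143, 17.988985061645508), 66.80140686035156) [379.13 239.71 194.  ]
top blue (163.37209302325581, 255.2325581395349) 86.0 ((17.062105178833008, 6.471832752227783), 11.30993366241455) [501.5  331.25 194.  ]
top blue (197.3154761904762, 239.20238095238096) 84.0 ((13.339459419250488, 10.429031372070312), 14.03624439239502) [532.49 268.99 194.  ]
top red (292.55, 306.525) 20.0 ((7.069156646728516, 7.39795446395874), 80.53767395019531) [407.34  90.73  90.  ]
top brown (448.44996708360765, 257.3673469387755) 1519.0 ((44.0, 45.0), 90.0) [ 516.79 -246.78   28.  ]
top brown (15.557203680813073, 250.9412168658151) 1213.5 ((35.0, 45.0), 0.0) [519.83 688.27  28.  ]
top brown (38.52028420811369, 177.6923752769501) 4363.0 ((98.08887481689453, 73.9028091430664), 89.01223754882812) [680.47 649.51  28.  ]
side blue (191.06388888888887, 266.55) 60.0 ((13.86362075805664, 5.366562843322754), 26.56505012512207) [341.66 117.36 194.  ]
side blue (227.47807017543857, 209.78508771929825) 38.0 ((11.180339813232422, 5.366563320159912), 63.43495178222656) [450.73 198.23 194.  ]
side blue (246.33460076045628, 171.34980988593156) 131.5 ((24.56970977783203, 8.404017448425293), 74.47589111328125) [531.49 271.71 194.  ]
side red (244.13725490196077, 305.96078431372547) 8.5 ((4.992301940917969, 2.77350115776062), 56.3099365234375) [394.8   70.82  90.  ]
side brown (416.85451468500924, 430.6804782181461) 3053.0 ((64.0, 61.0), 90.0) [ 508.73 -254.46   28.  ]
side brown (173.74411264870113, 145.67492109735372) 686.5 ((25.46624183654785, 34.92512893676758), 75.96376037597656) [512.8  679.19  28.  ]
side brown (231.36841658171932, 132.03839619435948) 1962.0 ((49.0, 69.0), 90.0) [666.37 639.25  28.  ]
side brown (80.56690763052208, 81.0780421686747) 16600.0 ((168.8358154296875, 172.83155822753906), 72.05754852294922) [ 416.64 1191.93   28.  ]
```

View pics/topc.png

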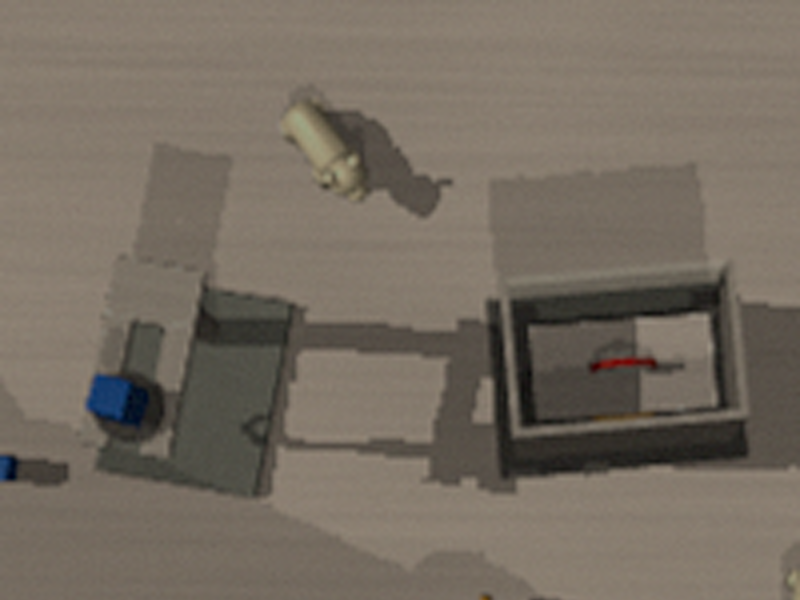

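View pics/sidec.png

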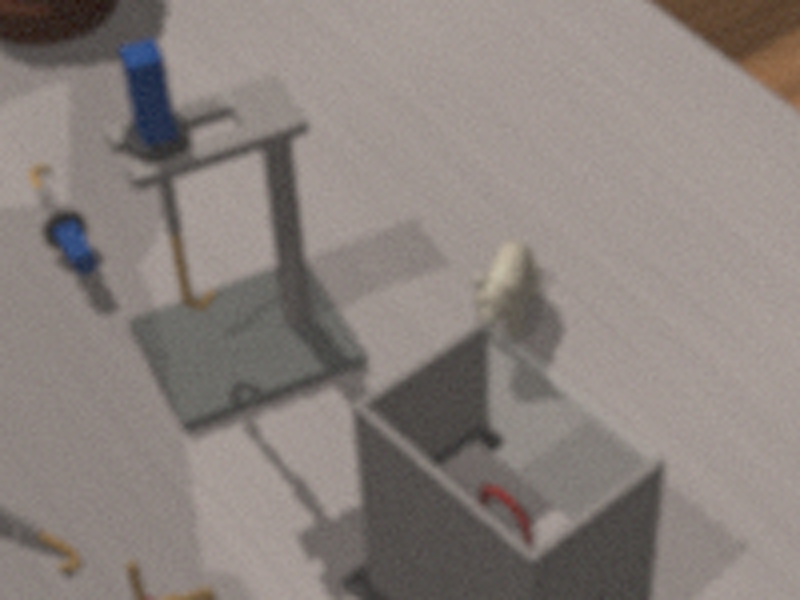

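```bash
python3 - <<'E'
import bench; print([ (n,getattr(bench,n)) for n in dir(bench) if not n.startswith('__')])
from h import *
st=sense();Rt=R.from_euler('xyz',st["tcp_rot"],degrees=True).as_matrix()
print(Rt)
print("to view",Rt.T@(np.array([470,190,330])-st["tool_pos"]))
E
```

```text
[('PlanningError', <class 'bench.PlanningError'>), ('camera_model', <function make.<locals>.<lambda> at 0x7fee865f4720>), ('grip_depth', 18.700000000000003), ('hand_in', <function connect.<locals>.done at 0x7fee8656b7e0>), ('sense', <function make.<locals>.<lambda> at 0x7fee865f4680>), ('snapshot', <function make.<locals>.drawn_camera at 0x7fee865f4180>)]
[[-0.9   0.43 -0.  ]
 [ 0.43  0.9  -0.  ]
 [ 0.   -0.   -1.  ]]
to view [-341.46 -224.93  -99.26]
```

Request:
step_arm(
  plan=[
    {"grip": 8.5,"tx": -2.0,"ty": -1.3,"tz": -2.0},
    {"tx": -2.9,"ty": -1.9,"tz": -1.6},
    {"tx": -2.9,"ty": -1.9,"tz": -1.6},
    {"tx": -2.9,"ty": -1.9,"tz": -1.6},
    {"tx": -2.9,"ty": -1.9,"tz": -1.5},
    {"tx": -2.9,"ty": -1.9,"tz": -1},
    {"tx": -2.9,"ty": -1.9,"tz": -0.6},
    {"tx": -2.9,"ty": -1.9},
  ],
)

```text
invalid input
```

Request:
step_arm(
  plan=[
    {"tx": -2.9,"ty": -1.9},
    {"tx": -2.9,"ty": -1.9},
    {"tx": -2.5,"ty": -1.8},
    {"tx": -2.0,"ty": -1.3,"az": -6.5},
    {"tx": -1,"ty": -0.5,"az": -6.5},
    {"az": -6.5},
    {"az": -6.5},
    {},
  ],
)

```text
invalid input
```

```bash
python3 - <<'E'
from h import *
st=sense();print(st["time"],st["tool_pos"],st["tcp_rot"],st["ft_force"],st["qd"])
import pickle
im=snapshot("wrist");cv2.imwrite("pics/wrist1.png",im[:,:,::-1]);pickle.dump(st,open("pics/w1.pkl","wb"))
E
```

```text
0.15 [259.53 540.48 230.47] [-179.92   -0.01  154.34] [0.39 0.4  0.38] [ 0.06 -0.13 -0.2  -0.01  0.01 -0.03]
```

View pics/wrist1.png

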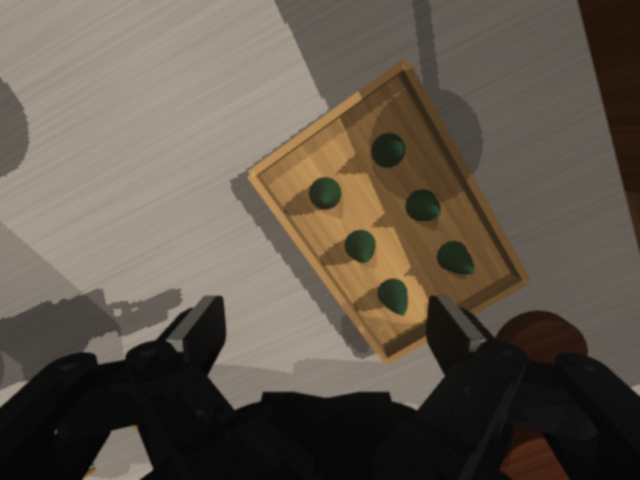

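Rows evidently need every field.

Request:
step_arm(
  plan=[
    {"grip": 8.5,"tx": -2.0,"ty": -1.3,"tz": -2.0,"ax": 0,"ay": 0,"az": 0},
    {"grip": 8.5,"tx": -2.9,"ty": -1.9,"tz": -1.6,"ax": 0,"ay": 0,"az": 0},
    {"grip": 8.5,"tx": -2.9,"ty": -1.9,"tz": -1.6,"ax": 0,"ay": 0,"az": 0},
    {"grip": 8.5,"tx": -2.9,"ty": -1.9,"tz": -1.6,"ax": 0,"ay": 0,"az": 0},
    {"grip": 8.5,"tx": -2.9,"ty": -1.9,"tz": -1.5,"ax": 0,"ay": 0,"az": 0},
    {"grip": 8.5,"tx": -2.9,"ty": -1.9,"tz": -1,"ax": 0,"ay": 0,"az": 0},
    {"grip": 8.5,"tx": -2.9,"ty": -1.9,"tz": -0.6,"ax": 0,"ay": 0,"az": 0},
    {"grip": 8.5,"tx": -2.9,"ty": -1.9,"tz": 0,"ax": 0,"ay": 0,"az": 0},
  ],
)

```text
time: 0.87
tool_pos: [398.6, 311.5, 332.3]
tcp_rot: [179.8, 0.1, 154.4]
ft_force: [0.6, -0.7, 0.4]
finger_gap: 85.3
```

Request:
step_arm(
  plan=[
    {"grip": 8.5,"tx": -2.9,"ty": -1.9,"tz": 0,"ax": 0,"ay": 0,"az": 0},
    {"grip": 8.5,"tx": -2.9,"ty": -1.9,"tz": 0,"ax": 0,"ay": 0,"az": 0},
    {"grip": 8.5,"tx": -2.5,"ty": -1.8,"tz": 0,"ax": 0,"ay": 0,"az": 0},
    {"grip": 8.5,"tx": -2.0,"ty": -1.3,"tz": 0,"ax": 0,"ay": 0,"az": -6.5},
    {"grip": 8.5,"tx": -1,"ty": -0.5,"tz": 0,"ax": 0,"ay": 0,"az": -6.5},
    {"grip": 8.5,"tx": 0,"ty": 0,"tz": 0,"ax": 0,"ay": 0,"az": -6.5},
    {"grip": 8.5,"tx": 0,"ty": 0,"tz": 0,"ax": 0,"ay": 0,"az": -6.5},
    {"grip": 8.5,"tx": 0,"ty": 0,"tz": 0,"ax": 0,"ay": 0,"az": 0},
  ],
)

```text
time: 1.53
tool_pos: [468.4, 197.5, 330.0]
tcp_rot: [-180.0, -0.0, -179.4]
ft_force: [-0.2, -0.2, 0.2]
finger_gap: 84.9
```

```bash
python3 - <<'E'
from h import *
st=sense();print(st["time"],st["tool_pos"],st["tcp_rot"],st["ft_force"],st["qd"])
import pickle
im=snapshot("wrist");cv2.imwrite("pics/wrist2.png",im[:,:,::-1]);pickle.dump(st,open("pics/w2.pkl","wb"))
E
```

```text
1.5333 [468.43 197.46 330.03] [-179.99   -0.03 -179.4 ] [-0.19 -0.16  0.17] [ 0.74 -0.2   0.12 -0.11  0.01 12.58]
```

View pics/wrist2.png

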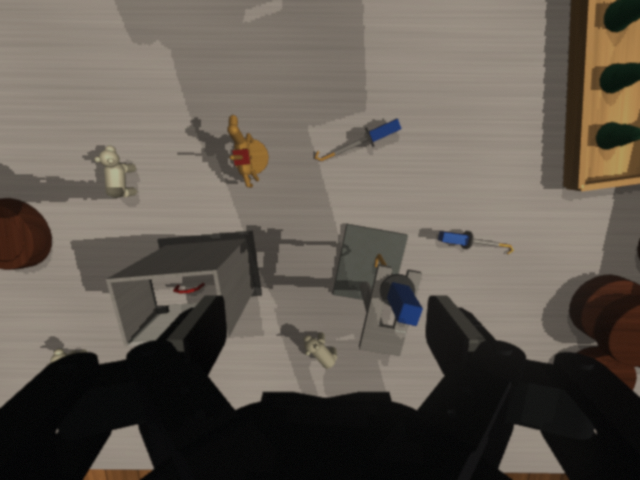

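```bash
python3 - <<'E'
from h import *
w=cv2.imread("pics/wrist2.png")
cv2.imwrite("pics/w2c.png",cv2.resize(w[210:360,320:440],(640,800)[0:2],interpolation=cv2.INTER_CUBIC)[:,:] if 0 else cv2.resize(w[215:365,310:450],(560,600),interpolation=cv2.INTER_CUBIC))
cv2.imwrite("pics/w2d.png",cv2.resize(w[220:370,90:290],(800,600),interpolation=cv2.INTER_CUBIC))
E
```

```text
(no output)
```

View pics/w2c.png

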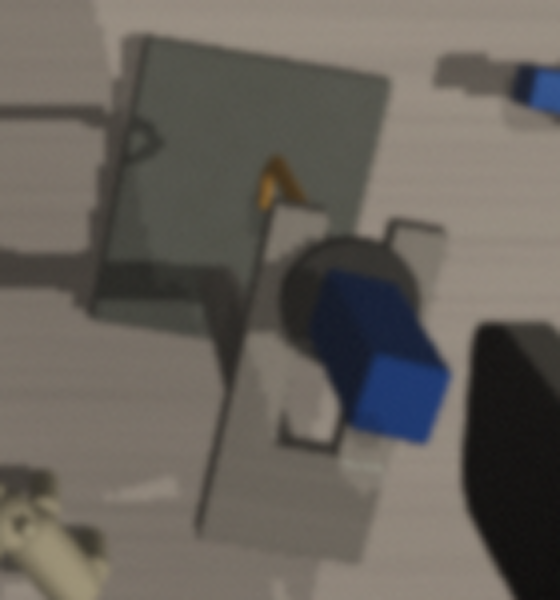

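View pics/w2d.png

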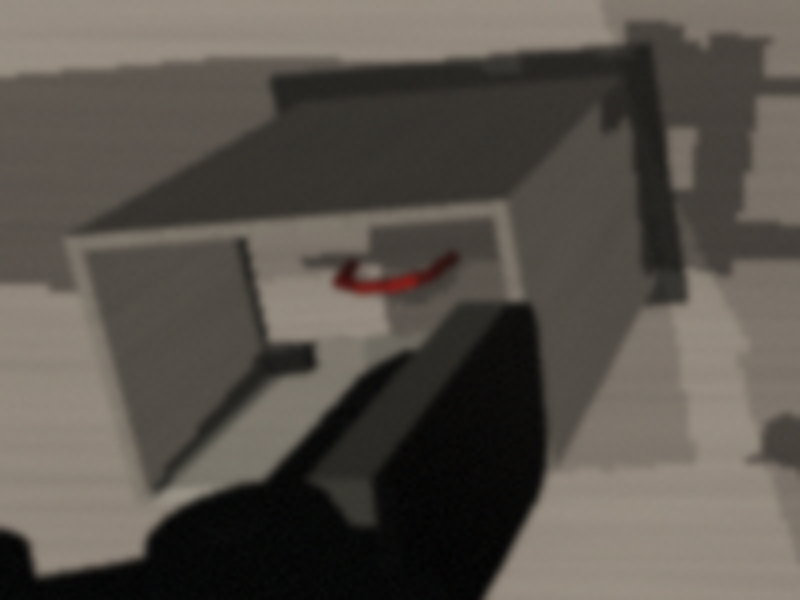

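```bash
python3 - <<'E'
from h import *
import pickle
st=pickle.load(open("pics/w2.pkl","rb"));W=campose("wrist",st)
c=lambda x,y:(310+x/4,215+y/4)
def pts(L,z,cc=c): return np.array([onz(W,*cc(*p),z) for p in L])
H=pts([(370,352),(450,373),(428,443),(346,427)],219);print("handle top",H,H.mean(0)); 
for i in range(4):
    d=H[(i+1)%4]-H[i];print(np.linalg.norm(d),np.degrees(np.arctan2(d[1],d[0])))
F=pts([(275,205),(203,520),(362,558),(328,210),(390,222),(443,232)],165);print("fork",F)
d=F[1]-F[0];print("fork edge dir",np.degrees(np.arctan2(d[1],d[0])), np.linalg.norm(d))
S=pts([(285,440),(337,452)],165);print("slot end",S)
B=pts([(148,37),(388,78)],4);print(B);d=B[1]-B[0];print(np.degrees(np.arctan2(d[1],d[0])),np.linalg.norm(d))
# hook
print("hook tip apex & others at z55",pts([(278,158),(265,205),(300,205)],60))
# blue tri
KT=campose("top");KS=campose("side")
c2=lambda x,y:(90+x/4,220+y/4)
Wl=pts([(72,238),(508,203),(150,495)],140,c2);print("well rim",Wl)
L=pts([(345,285),(450,262),(395,288)],95,c2);print("loop",L)
# top cam
t=lambda x,y:onz(KT,170+x/4,140+y/4,140)
print("top rim",[t(*p) for p in [(498,284),(733,265),(744,414),(510,436)]])
print("top loop",[onz(KT,170+x/4,140+y/4,95) for x,y in [(592,366),(655,362)]])
s=lambda x,y,z:onz(KS,210+x/4,150+y/4,z)
print("side rim",[s(*p,140) for p in [(490,325),(365,410),(532,555),(660,465)]])
print("side loop",[s(*p,95) for p in [(487,488),(505,495),(528,538)]])
print("side handle top",[s(*p,219) for p in [(125,52),(158,42),(162,60)]])
E
```

```text
handle top [[519.2  261.03 219.  ]
 [523.7  277.76 219.  ]
 [539.65 274.54 219.  ]
 [536.15 257.23 219.  ]] [529.67 267.64 219.  ]
17.330828931205726 74.9298222878437
16.2658228758405 -11.411999435605997
17.66055490153368 -101.42097412745774
17.372666344517015 167.38400113142262
fork [[506.05 249.17 165.  ]
 [591.54 235.07 165.  ]
 [602.19 276.69 165.  ]
 [507.19 261.99 165.  ]
 [510.09 277.13 165.  ]
 [512.51 290.13 165.  ]]
fork edge dir -9.364286396761822 86.63554084390204
slot end [[568.56 254.92 165.  ]
 [571.79 268.27 165.  ]]
[[498.28 228.26   4.  ]
 [512.32 314.43   4.  ]]
80.74969197283383 87.30114040700087
hook tip apex & others at z55 [[525.76 267.15  60.  ]
 [541.64 263.78  60.  ]
 [541.52 275.07  60.  ]]
well rim [[532.18 -30.52 140.  ]
 [521.23  84.82 140.  ]
 [608.13 -20.93 140.  ]]
loop [[564.08  18.5   95.  ]
 [556.31  50.79  95.  ]
 [564.89  33.49  95.  ]]
top rim [array([597.16,  88.41, 140.  ]), array([608.4, -29. , 140. ]), array([533.48, -34.78, 140.  ]), array([521.1 ,  81.33, 140.  ])]
top loop [array([562.02,  40.37,  95.  ]), array([564.52,   7.77,  95.  ])]
side rim [array([598.72,  82.88, 140.  ]), array([522.82,  75.07, 140.  ]), array([533.3 , -33.07, 140.  ]), array([607.11, -28.59, 140.  ])]
side loop [array([560.71,  35.19,  95.  ]), array([564.85,  26.92,  95.  ]), array([558.23,   1.14,  95.  ])]
side handle top [array([523.78, 270.29, 219.  ]), array([540.07, 267.3 , 219.  ]), array([534.7 , 254.24, 219.  ])]
```

```bash
python3 - <<'E'
from h import *
import pickle
st=pickle.load(open("pics/w2.pkl","rb"));W=campose("wrist",st);KS=campose("side")
for z in (165,120,100,80,70,60,50,40):
    p=np.array([529.5,267,z]);print(z,(proj(W,p)-[310,215])*4,(proj(KS,p)-[210,150])*4)
    for yaw in (-10,-100,170,80): 
        q=p+16*np.array([np.cos(np.radians(yaw)),np.sin(np.radians(yaw)),0]);print("   ",yaw,(proj(W,q)-[310,215])*4,(proj(KS,q)-[210,150])*4)
s=cv2.imread("pics/side0.png")
cv2.imwrite("pics/sc3.png",cv2.resize(s[170:250,220:300],(800,800),interpolation=cv2.INTER_CUBIC)[:600])
E
```

```text
165 [342.81 296.5 ] [155.08 137.51]
    -10 [327.5  355.52] [185.32 127.72]
    -100 [279.12 285.29] [166.24 156.54]
    170 [358.51 235.99] [124.53 147.41]
    80 [406.21 307.66] [144.15 118.89]
120 [310.19 233.45] [167.46 204.15]
    -10 [297.   286.36] [196.58 194.38]
    -100 [253.87 223.42] [178.35 223.19]
    170 [323.68 179.37] [138.06 214.01]
    80 [366.28 243.44] [156.79 185.5 ]
100 [298.02 209.91] [172.69 232.27]
    -10 [285.6  260.48] [201.34 222.52]
    -100 [244.45 200.33] [183.47 251.3 ]
    170 [310.7  158.28] [143.77 242.12]
    80 [351.37 219.46] [162.13 213.62]
80 [286.98 188.59] [177.76 259.54]
    -10 [275.25 237.02] [205.95 249.81]
    -100 [235.91 179.42] [188.42 278.56]
    170 [298.95 139.18] [149.3  269.36]
    80 [337.86 197.72] [167.31 240.9 ]
70 [281.84 178.66] [180.23 272.87]
    -10 [270.43 226.08] [208.2  263.15]
    -100 [231.94 169.68] [190.84 291.87]
    170 [293.49 130.3 ] [152.   282.68]
    80 [331.57 187.6 ] [169.84 254.24]
60 [276.94 169.17] [182.67 285.99]
    -10 [265.82 215.63] [210.42 276.29]
    -100 [228.15 160.38] [193.22 304.99]
    170 [288.27 121.81] [154.67 295.79]
    80 [325.56 177.93] [172.33 267.38]
50 [272.25 160.1 ] [185.08 298.93]
    -10 [261.41 205.64] [212.61 289.23]
    -100 [224.52 151.49] [195.57 317.9 ]
    170 [283.28 113.71] [157.29 308.71]
    80 [319.81 168.69] [174.79 280.32]
40 [267.76 151.42] [187.44 311.67]
    -10 [257.19 196.07] [214.76 301.99]
    -100 [221.04 142.98] [197.88 330.62]
    170 [278.51 105.95] [159.88 321.43]
    80 [314.31 159.84] [177.21 293.07]
```

View pics/sc3.png

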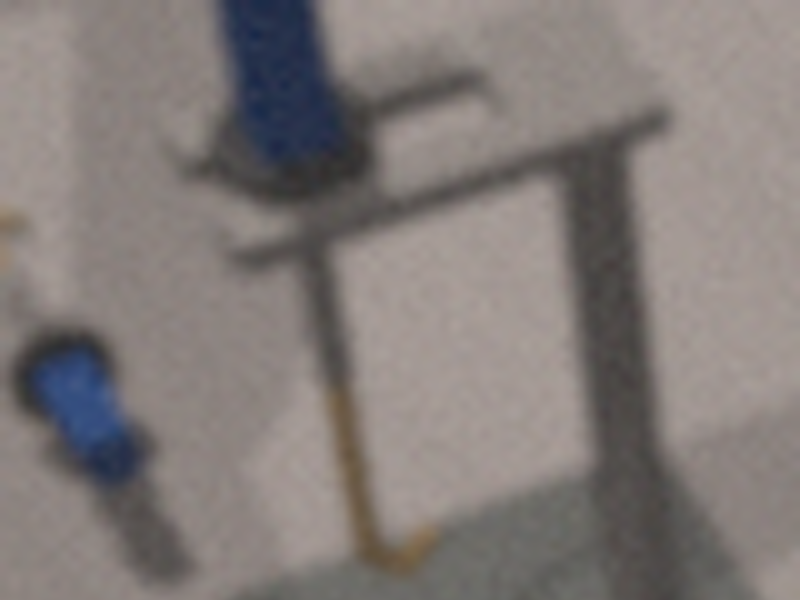

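Request:
step_arm(
  plan=[
    {"grip": 8.5,"tx": 0,"ty": 0,"tz": 0,"ax": 0,"ay": 0,"az": 5.8},
    {"grip": 8.5,"tx": 0,"ty": 0,"tz": 0,"ax": 0,"ay": 0,"az": 5.8},
    {"grip": 8.5,"tx": -1.0,"ty": 1.7,"tz": 0,"ax": 0,"ay": 0,"az": 0},
    {"grip": 8.5,"tx": -1.4,"ty": 2.5,"tz": 1,"ax": 0,"ay": 0,"az": 0},
    {"grip": 8.5,"tx": -1.4,"ty": 2.5,"tz": 2,"ax": 0,"ay": 0,"az": 0},
    {"grip": 8.5,"tx": -0.87,"ty": 1.31,"tz": 3,"ax": 0,"ay": 0,"az": 0},
    {"grip": 8.5,"tx": 0,"ty": 0,"tz": 3,"ax": 0,"ay": 0,"az": 0},
    {"grip": 8.5,"tx": 0,"ty": 0,"tz": 0,"ax": 0,"ay": 0,"az": 0},
  ],
)

```text
time: 2.25
tool_pos: [526.5, 266.9, 232.1]
tcp_rot: [-179.6, -0.6, 168.6]
ft_force: [-1.0, -0.3, -2.6]
finger_gap: 85.0
```

```bash
python3 - <<'E'
from h import *
import pickle
st=sense();print(st["time"],st["tool_pos"],st["tcp_rot"],st["ft_force"],st["qd"])
im=snapshot("wrist");cv2.imwrite("pics/wrist3.png",im[:,:,::-1]);pickle.dump(st,open("pics/w3.pkl","wb"))
W=campose("wrist",st);print("expected handle top px",proj(W,np.array([529.5,267.2,219])))
E
```

```text
2.25 [526.45 266.92 232.14] [-179.62   -0.57  168.59] [-0.98 -0.27 -2.6 ] [-0.83 -3.03 -3.17 -0.1   5.85 -1.03]
expected handle top px [327.06 297.96]
```

View pics/wrist3.png

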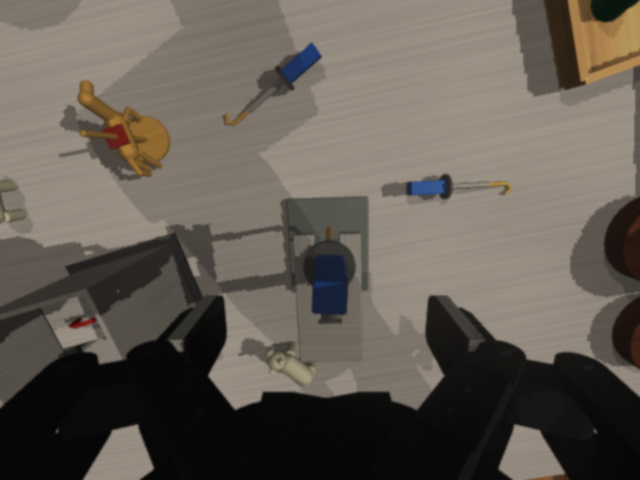

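Request:
step_arm(
  plan=[
    {"grip": 8.5,"tx": 0,"ty": 0,"tz": 0,"ax": 0,"ay": 0,"az": 0},
    {"grip": 8.5,"tx": 0,"ty": 0,"tz": 2,"ax": 0,"ay": 0,"az": 0},
    {"grip": 8.5,"tx": 0,"ty": 0,"tz": 2,"ax": 0,"ay": 0,"az": 0},
    {"grip": 8.5,"tx": 0,"ty": 0,"tz": 1.5,"ax": 0,"ay": 0,"az": 0},
    {"grip": 8.5,"tx": 0,"ty": 0,"tz": 0.6,"ax": 0,"ay": 0,"az": 0},
    {"grip": 8.5,"tx": 0,"ty": 0,"tz": 0,"ax": 0,"ay": 0,"az": 0},
    {"grip": 8.5,"tx": 0,"ty": 0,"tz": 0,"ax": 0,"ay": 0,"az": 0},
  ],
)

```text
time: 2.88
tool_pos: [530.7, 267.5, 181.7]
tcp_rot: [179.9, 0.1, 168.7]
ft_force: [-0.0, -0.3, -0.2]
finger_gap: 84.8
```

Request:
step_arm(
  plan=[
    {"grip": 8.5,"tx": 0.1,"ty": 0,"tz": 0.5,"ax": 0,"ay": 0,"az": 0},
    {"grip": 3,"tx": 0,"ty": 0,"tz": 0,"ax": 0,"ay": 0,"az": 0},
    {"grip": 2.2,"tx": 0,"ty": 0,"tz": 0,"ax": 0,"ay": 0,"az": 0},
    {"grip": 1.8,"tx": 0,"ty": 0,"tz": 0,"ax": 0,"ay": 0,"az": 0},
    {"grip": 1.2,"tx": 0,"ty": 0,"tz": 0,"ax": 0,"ay": 0,"az": 0},
    {"grip": 1.2,"tx": 0,"ty": 0,"tz": 0,"ax": 0,"ay": 0,"az": 0},
    {"grip": 1.2,"tx": 0,"ty": 0,"tz": 0,"ax": 0,"ay": 0,"az": 0},
    {"grip": 1.2,"tx": 0,"ty": 0,"tz": 0,"ax": 0,"ay": 0,"az": 0},
  ],
  newtons=60,
)

```text
time: 3.55
tool_pos: [528.9, 267.6, 174.5]
tcp_rot: [180.0, 0.0, 168.7]
ft_force: [-0.9, 0.0, 1.6]
finger_gap: 17.3
```

Request:
step_arm(
  plan=[
    {"grip": 1.2,"tx": 0,"ty": 0,"tz": -0.5,"ax": 0,"ay": 0,"az": 0},
    {"grip": 1.2,"tx": 0,"ty": 0,"tz": -0.8,"ax": 0,"ay": 0,"az": 0},
    {"grip": 1.2,"tx": 0,"ty": 0,"tz": -0.5,"ax": 0,"ay": 0,"az": 0},
    {"grip": 1.2,"tx": 0,"ty": 0,"tz": 0,"ax": 0,"ay": 0,"az": 0},
    {"grip": 1.2,"tx": 1.0,"ty": 0,"tz": 0,"ax": 0,"ay": 0,"az": 0},
    {"grip": 1.2,"tx": 1.7,"ty": 0,"tz": 0,"ax": 0,"ay": 0,"az": 0},
    {"grip": 1.2,"tx": 1.7,"ty": 0,"tz": 0,"ax": 0,"ay": 0,"az": 0},
    {"grip": 1.2,"tx": 1,"ty": 0,"tz": 0,"ax": 0,"ay": 0,"az": 0},
  ],
)

```text
time: 4.22
tool_pos: [473.8, 278.4, 191.7]
tcp_rot: [-180.0, -0.1, 168.8]
ft_force: [-0.5, -0.6, -1.5]
finger_gap: 17.4
```

Request:
step_arm(
  plan=[
    {"grip": 1.2,"tx": 0,"ty": 0,"tz": -1.5,"ax": 0,"ay": 0,"az": 0},
    {"grip": 1.2,"tx": 0,"ty": 0,"tz": -3,"ax": 0,"ay": 0,"az": 0},
    {"grip": 1.2,"tx": 0,"ty": 0,"tz": -3,"ax": 0,"ay": 0,"az": 0},
    {"grip": 1.2,"tx": 0,"ty": 0,"tz": -3,"ax": 0,"ay": 0,"az": 0},
    {"grip": 1.2,"tx": 0,"ty": 0,"tz": -2,"ax": 0,"ay": 0,"az": 0},
    {"grip": 1.2,"tx": 0,"ty": 0,"tz": -0.5,"ax": 0,"ay": 0,"az": 0},
    {"grip": 1.2,"tx": 0,"ty": 0,"tz": 0,"ax": 0,"ay": 0,"az": 0},
    {"grip": 1.2,"tx": 0,"ty": 0,"tz": 0,"ax": 0,"ay": 0,"az": 0},
  ],
)

```text
time: 4.88
tool_pos: [475.4, 278.0, 320.9]
tcp_rot: [-180.0, -0.1, 168.8]
ft_force: [-0.4, 0.4, -2.4]
finger_gap: 17.2
```

```bash
python3 - <<'E'
from h import *
import pickle
st=sense();print(st["time"],st["tool_pos"],st["tcp_rot"],st["ft_force"],st["finger_gap"])
im=snapshot("side");cv2.imwrite("pics/side4.png",im[:,:,::-1]);pickle.dump(st,open("pics/s4.pkl","wb"))
cv2.imwrite("pics/side4c.png",cv2.resize(im[60:260,140:390,::-1],(750,600),interpolation=cv2.INTER_CUBIC))
KS=campose("side")
for L in (98,112,126): print(L,proj(KS,st["tool_pos"]-[0,0,10+L]))
E
```

```text
4.8833 [475.41 277.99 320.88] [-179.95   -0.06  168.75] [-0.43  0.4  -2.45] 17.152066685317884
98 [217.16 173.47]
112 [218.58 179.22]
126 [219.96 184.83]
```

View pics/side4c.png

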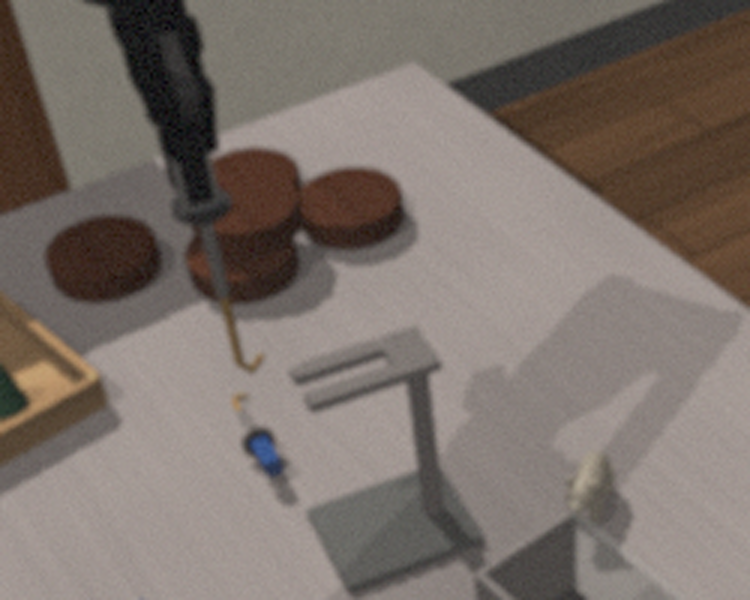

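```bash
python3 - <<'E'
from h import *
import pickle
st=pickle.load(open("pics/s4.pkl","rb"));im=cv2.imread("pics/side4.png")
cv2.imwrite("pics/s4h.png",cv2.resize(im[120:195,190:250],(480,600),interpolation=cv2.INTER_CUBIC))
KS=campose("side");a=np.radians(-11.2);h=np.array([np.cos(a),np.sin(a),0])
for L in (98,105,112,119,126):
    o=st["tool_pos"]-[0,0,10]
    f=lambda p:(proj(KS,p)-[190,120])*8
    print(L,"low",f(o+7*h-[0,0,L]),"tip",f(o+16*h-[0,0,L-10]))
print("collar bottom",f(o))
E
```

```text
98 low [246.1  419.23] tip [275.33 374.77]
105 low [251.63 442.36] tip [280.72 398.31]
112 low [257.1  465.22] tip [286.04 421.56]
119 low [262.5 487.8] tip [291.3  444.53]
126 low [267.84 510.12] tip [296.5  467.24]
collar bottom [129.29  71.93]
```

View pics/s4h.png

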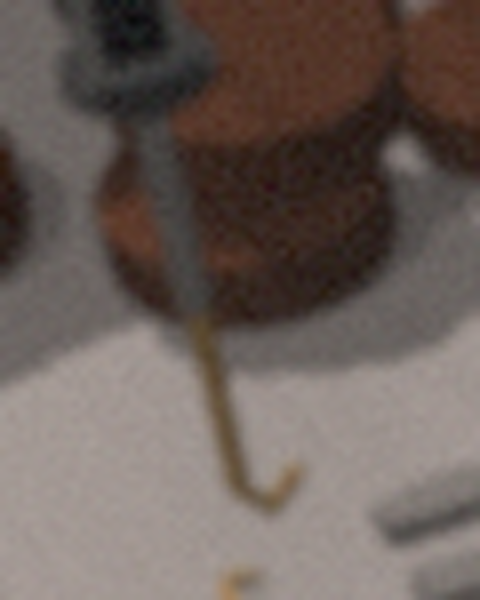

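```bash
python3 - <<'E'
from h import *
import pickle
Ws={"wrist2":campose("wrist",pickle.load(open("pics/w2.pkl","rb"))),"wrist3":campose("wrist",pickle.load(open("pics/w3.pkl","rb"))),"top0":campose("top"),"side0":campose("side")}
rois={"wrist2":(150,270,230,310),"wrist3":(50,300,120,345),"top0":(300,210,350,250),"side0":(320,255,350,300)}
for n,K in Ws.items():
    im=cv2.imread(f"pics/{n}.png");x0,y0,x1,y1=rois[n]
    h=cv2.cvtColor(im,cv2.COLOR_BGR2HSV)[y0:y1,x0:x1]
    m=cv2.inRange(h,(0,110,40),(8,255,255))|cv2.inRange(h,(170,110,40),(180,255,255))
    ys,xs=np.nonzero(m);p=np.c_[xs+x0,ys+y0]
    if len(p)<3: print(n,len(p));continue
    e0,e1=p[p[:,0].argmin()],p[p[:,0].argmax()]
    print(n,len(p),p.mean(0),e0,e1,"->",onz(K,*p.mean(0),93),onz(K,*e0,95),onz(K,*e1,95))
    cv2.imwrite(f"pics/red_{n}.png",cv2.resize(im[y0:y1,x0:x1],None,fx=8,fy=8,interpolation=cv2.INTER_CUBIC))
E
```

```text
wrist2 107 [187.75 289.4 ] [174 289] [203 284] -> [562.33  31.67  93.  ] [561.14  16.05  95.  ] [554.33  51.5   95.  ]
wrist3 153 [ 81.54 322.63] [ 69 325] [ 95 318] -> [563.16  28.34  93.  ] [562.46  17.84  95.  ] [560.46  44.05  95.  ]
top0 33 [325.03 230.42] [318 231] [333 230] -> [564.7   25.78  93.  ] [563.06  40.38  95.  ] [565.55   9.34  95.  ]
side0 23 [336.04 275.09] [331 272] [341 280] -> [563.6   25.92  93.  ] [559.61  36.03  95.  ] [563.01  10.26  95.  ]
```

View pics/red_top0.png

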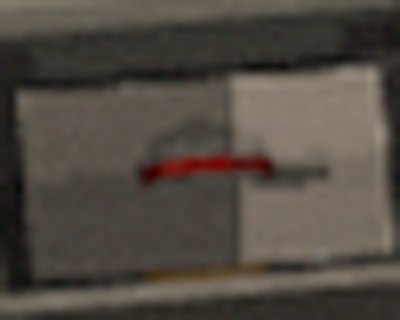

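View pics/red_wrist2.png

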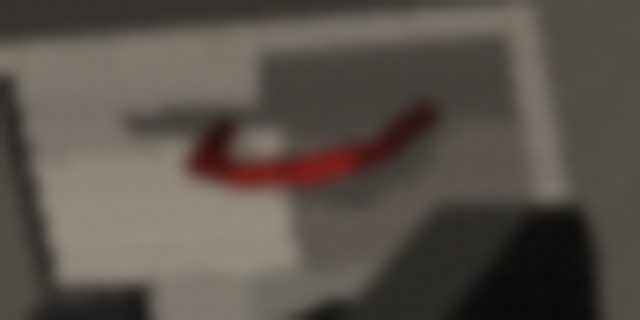

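View pics/red_side0.png

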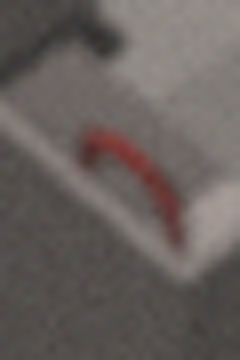

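Request:
step_arm(
  plan=[
    {"grip": 1.2,"tx": 0,"ty": 0,"tz": 0,"ax": 0,"ay": 0,"az": -5.25},
    {"grip": 1.2,"tx": 0,"ty": 0,"tz": 0,"ax": 0,"ay": 0,"az": -5.25},
    {"grip": 1.2,"tx": 0,"ty": 0,"tz": 0,"ax": 0,"ay": 0,"az": -5.25},
    {"grip": 1.2,"tx": -0.3,"ty": -1.5,"tz": 0,"ax": 0,"ay": 0,"az": 0},
    {"grip": 1.2,"tx": -0.5,"ty": -2.9,"tz": 0,"ax": 0,"ay": 0,"az": 0},
    {"grip": 1.2,"tx": -0.5,"ty": -3,"tz": 0,"ax": 0,"ay": 0,"az": 0},
    {"grip": 1.2,"tx": -0.5,"ty": -3,"tz": 0,"ax": 0,"ay": 0,"az": 0},
    {"grip": 1.2,"tx": -0.5,"ty": -3,"tz": 0,"ax": 0,"ay": 0,"az": 0},
  ],
)

```text
time: 5.6
tool_pos: [508.4, 145.0, 319.5]
tcp_rot: [-180.0, -0.2, -175.5]
ft_force: [0.9, -0.1, -1.7]
finger_gap: 17.4
```

Request:
step_arm(
  plan=[
    {"grip": 1.2,"tx": -0.5,"ty": -3,"tz": 0,"ax": 0,"ay": 0,"az": 0},
    {"grip": 1.2,"tx": -0.5,"ty": -3,"tz": 0,"ax": 0,"ay": 0,"az": 0},
    {"grip": 1.2,"tx": -0.5,"ty": -3,"tz": 0,"ax": 0,"ay": 0,"az": 0},
    {"grip": 1.2,"tx": -0.43,"ty": -2.3,"tz": 0,"ax": 0,"ay": 0,"az": 0},
    {"grip": 1.2,"tx": -0.2,"ty": -1.17,"tz": 0,"ax": 0,"ay": 0,"az": 0},
    {"grip": 1.2,"tx": 0,"ty": 0,"tz": 0,"ax": 0,"ay": 0,"az": 0},
    {"grip": 1.2,"tx": 0,"ty": 0,"tz": 0,"ax": 0,"ay": 0,"az": 0},
    {"grip": 1.2,"tx": 0,"ty": 0,"tz": 0,"ax": 0,"ay": 0,"az": 0},
  ],
)

```text
time: 6.27
tool_pos: [539.8, 24.6, 321.3]
tcp_rot: [180.0, -0.1, -175.5]
ft_force: [1.2, 0.8, -2.2]
finger_gap: 17.2
```

```bash
python3 - <<'E'
from h import *
import pickle
st=sense();print(st["time"],st["tool_pos"],st["tcp_rot"],st["ft_force"],st["finger_gap"],st["qd"])
pickle.dump(st,open("pics/s5.pkl","wb"))
w=snapshot("wrist")
im=snapshot("side")
cv2.imwrite("pics/wrist5.png",w[:,:,::-1]);cv2.imwrite("pics/side5.png",im[:,:,::-1])
cv2.imwrite("pics/side5c.png",cv2.resize(im[150:350,250:450,::-1],(600,600),interpolation=cv2.INTER_CUBIC))
E
```

```text
6.2667 [539.76  24.62 321.28] [ 179.95   -0.09 -175.48] [ 1.2   0.78 -2.17] 17.161276662447527 [ 0.72 -0.44 -0.3  -0.07  0.07 -0.19]
```

View pics/side5c.png

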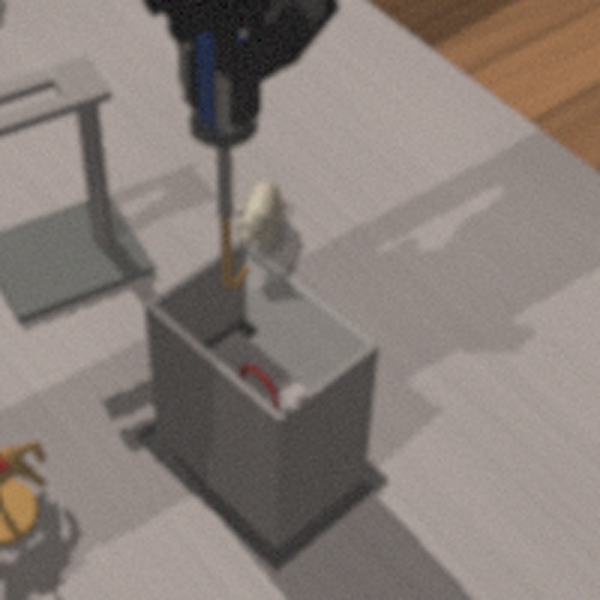

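View pics/wrist5.png

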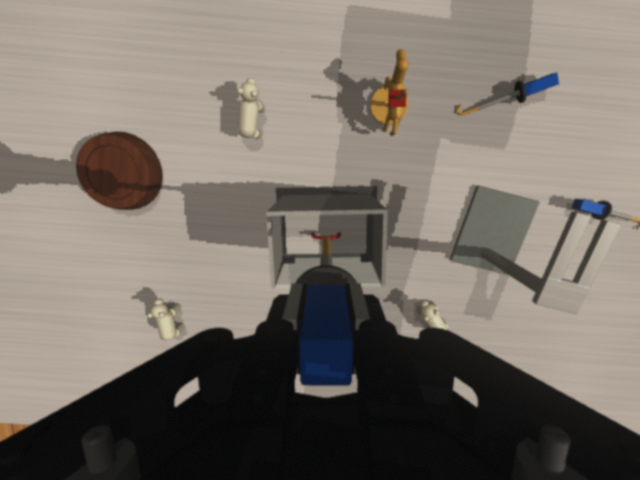

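Request:
step_arm(
  plan=[
    {"grip": 1.2,"tx": 0,"ty": -0.1,"tz": 1,"ax": 0,"ay": 0,"az": 0},
    {"grip": 1.2,"tx": 0,"ty": 0,"tz": 1.8,"ax": 0,"ay": 0,"az": 0},
    {"grip": 1.2,"tx": 0,"ty": 0,"tz": 2,"ax": 0,"ay": 0,"az": 0},
    {"grip": 1.2,"tx": 0,"ty": 0,"tz": 2,"ax": 0,"ay": 0,"az": 0},
    {"grip": 1.2,"tx": 0,"ty": 0,"tz": 2,"ax": 0,"ay": 0,"az": 0},
    {"grip": 1.2,"tx": 0,"ty": 0,"tz": 1,"ax": 0,"ay": 0,"az": 0},
    {"grip": 1.2,"tx": 0,"ty": 0,"tz": 0.3,"ax": 0,"ay": 0,"az": 0},
    {"grip": 1.2,"tx": 0,"ty": 0,"tz": 0,"ax": 0,"ay": 0,"az": 0},
  ],
)

```text
time: 7.03
tool_pos: [539.7, 23.0, 220.4]
tcp_rot: [180.0, -0.1, -175.5]
ft_force: [-0.6, 0.6, -1.7]
finger_gap: 17.3
```

Request:
step_arm(
  plan=[
    {"grip": 1.2,"tx": 0,"ty": 0,"tz": 0,"ax": 0,"ay": 0,"az": 0},
    {"grip": 1.2,"tx": 0,"ty": 0,"tz": 0,"ax": 0,"ay": 0,"az": 0},
  ],
)

```text
time: 7.2
tool_pos: [541.2, 22.7, 222.9]
tcp_rot: [-180.0, 0.1, -175.5]
ft_force: [0.3, -0.7, -1.4]
finger_gap: 17.6
```

```bash
python3 - <<'E'
from h import *
import pickle
st=sense();print(st["time"],st["tool_pos"],st["tcp_rot"],st["ft_force"],st["finger_gap"],st["qd"])
pickle.dump(st,open("pics/s6.pkl","wb"))
w=snapshot("wrist")
im=snapshot("side")
cv2.imwrite("pics/wrist6.png",cv2.resize(w[150:300,250:400,::-1],(600,600),interpolation=cv2.INTER_CUBIC));cv2.imwrite("pics/side6.png",im[:,:,::-1])
cv2.imwrite("pics/side6c.png",cv2.resize(im[190:310,280:400,::-1],(600,600),interpolation=cv2.INTER_CUBIC))
E
```

```text
7.2 [541.21  22.69 222.93] [-179.98    0.14 -175.5 ] [ 0.32 -0.66 -1.41] 17.623232558330564 [-0.08 -0.11 -0.09 -0.01 -0.13 -0.07]
```

View pics/side6c.png

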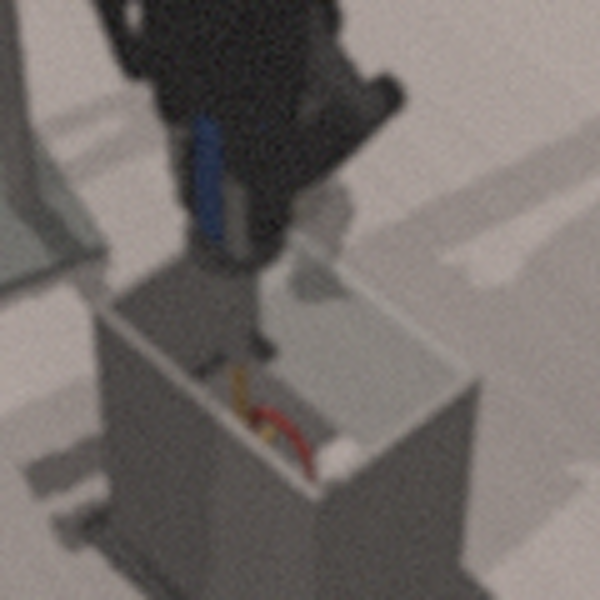

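View pics/wrist6.png

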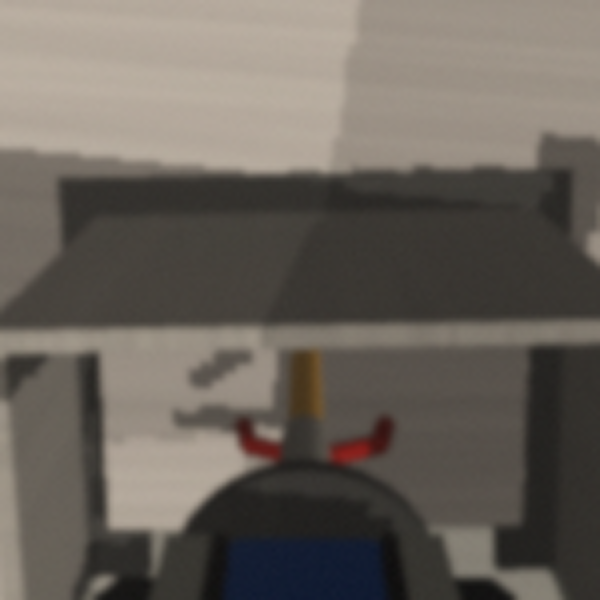

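Request:
step_arm(
  plan=[
    {"grip": 1.2,"tx": 0.05,"ty": 0.2,"tz": 0.3,"ax": 0,"ay": 0,"az": 0},
    {"grip": 1.2,"tx": 0,"ty": 0,"tz": 0.3,"ax": 0,"ay": 0,"az": 0},
    {"grip": 1.2,"tx": 0,"ty": 0,"tz": 0,"ax": 0,"ay": 0,"az": 0},
    {"grip": 1.2,"tx": 0,"ty": 0,"tz": 0,"ax": 0,"ay": 0,"az": 0},
    {"grip": 1.2,"tx": 0,"ty": 0,"tz": 0,"ax": 0,"ay": 0,"az": 0},
  ],
)

```text
time: 7.72
tool_pos: [539.6, 24.6, 215.2]
tcp_rot: [-180.0, -0.0, -175.5]
ft_force: [-0.1, -0.1, -2.0]
finger_gap: 17.2
```

Request:
step_arm(
  plan=[
    {"grip": 1.2,"tx": 0,"ty": 0,"tz": 0.1,"ax": 0,"ay": 0,"az": 0},
    {"grip": 1.2,"tx": 0,"ty": 0,"tz": 0.1,"ax": 0,"ay": 0,"az": 0},
    {"grip": 1.2,"tx": 0,"ty": 0,"tz": 0,"ax": 0,"ay": 0,"az": 0},
  ],
)

```text
time: 7.97
tool_pos: [539.6, 24.6, 213.1]
tcp_rot: [180.0, -0.0, -175.5]
ft_force: [-0.3, 0.5, -1.6]
finger_gap: 17.4
```

Request:
step_arm(
  plan=[
    {"grip": 1.2,"tx": 0,"ty": 0,"tz": 0.1,"ax": 0,"ay": 0,"az": 0},
    {"grip": 1.2,"tx": 0,"ty": 0,"tz": 0,"ax": 0,"ay": 0,"az": 0},
    {"grip": 1.2,"tx": 0,"ty": 0,"tz": 0,"ax": 0,"ay": 0,"az": 0},
  ],
)

```text
time: 8.22
tool_pos: [539.6, 24.6, 212.2]
tcp_rot: [-180.0, -0.0, -175.5]
ft_force: [-0.5, 0.2, -1.3]
finger_gap: 17.0
```

Request:
step_arm(
  plan=[
    {"grip": 1.2,"tx": 0,"ty": 0,"tz": 0.1,"ax": 0,"ay": 0,"az": 0},
    {"grip": 1.2,"tx": 0,"ty": 0,"tz": 0,"ax": 0,"ay": 0,"az": 0},
    {"grip": 1.2,"tx": 0,"ty": 0,"tz": 0,"ax": 0,"ay": 0,"az": 0},
  ],
)

```text
time: 8.47
tool_pos: [539.6, 24.6, 211.2]
tcp_rot: [180.0, -0.0, -175.5]
ft_force: [-0.4, -0.8, -1.0]
finger_gap: 17.3
```

Request:
step_arm(
  plan=[
    {"grip": 1.2,"tx": 0,"ty": 0,"tz": 0,"ax": 0,"ay": 0,"az": 0},
  ],
)

```text
time: 8.55
tool_pos: [539.7, 24.6, 211.3]
tcp_rot: [180.0, -0.0, -175.5]
ft_force: [0.7, 0.1, -1.8]
finger_gap: 17.1
```

Request:
step_arm(
  plan=[
    {"grip": 1.2,"tx": 0,"ty": 0,"tz": 0.1,"ax": 0,"ay": 0,"az": 0},
    {"grip": 1.2,"tx": 0,"ty": 0,"tz": 0,"ax": 0,"ay": 0,"az": 0},
    {"grip": 1.2,"tx": 0,"ty": 0,"tz": 0,"ax": 0,"ay": 0,"az": 0},
  ],
)

```text
time: 8.8
tool_pos: [539.6, 24.6, 210.2]
tcp_rot: [180.0, -0.0, -175.5]
ft_force: [0.2, -0.2, -1.4]
finger_gap: 17.1
```

```bash
python3 - <<'E'
from h import *
st=sense();print(st["time"],st["tool_pos"],st["ft_force"],st["wrist_torque"])
im=snapshot("side")
cv2.imwrite("pics/side7c.png",cv2.resize(im[250:300,310:360,::-1],(600,600),interpolation=cv2.INTER_CUBIC))
KS=campose("side");a=np.radians(4.5);h=np.array([np.cos(a),np.sin(a),0]);o=st["tool_pos"]-[0,0,10]
for L in (120,126): print(L,(proj(KS,o+7*h-[0,0,L])-[310,250])*12,(proj(KS,o+16*h-[0,0,L-10])-[310,250])*12)
E
```

```text
8.8 [539.62  24.6  210.17] [ 0.23 -0.2  -1.37] [0.03 0.04 0.02]
120 [227.67 408.36] [271.08 337.72]
126 [228.14 431.67] [271.32 361.5 ]
```

View pics/side7c.png

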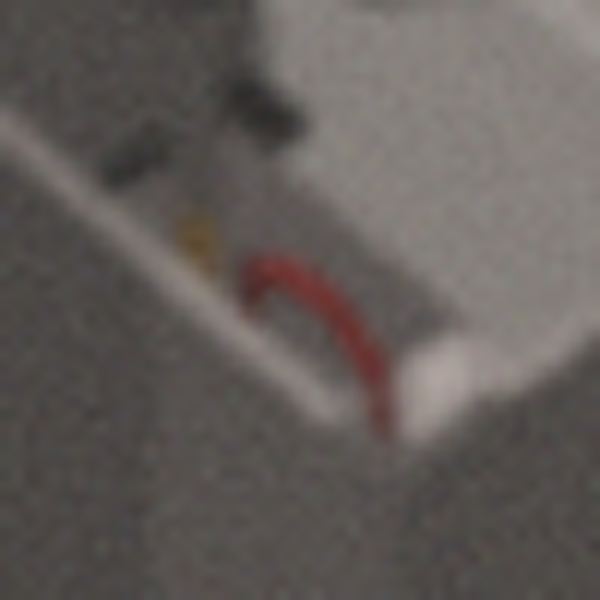

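Request:
step_arm(
  plan=[
    {"grip": 1.2,"tx": 0,"ty": 0,"tz": 0.1,"ax": 0,"ay": 0,"az": 0},
    {"grip": 1.2,"tx": 0,"ty": 0,"tz": 0,"ax": 0,"ay": 0,"az": 0},
    {"grip": 1.2,"tx": 0,"ty": 0,"tz": 0,"ax": 0,"ay": 0,"az": 0},
  ],
)

```text
time: 9.1
tool_pos: [539.9, 24.6, 209.7]
tcp_rot: [-180.0, 0.0, -175.5]
ft_force: [0.9, 0.9, 0.8]
finger_gap: 16.9
```

Request:
step_arm(
  plan=[
    {"grip": 1.2,"tx": 0,"ty": 0,"tz": 0.1,"ax": 0,"ay": 0,"az": 0},
    {"grip": 1.2,"tx": 0,"ty": 0,"tz": 0,"ax": 0,"ay": 0,"az": 0},
    {"grip": 1.2,"tx": 0,"ty": 0,"tz": 0,"ax": 0,"ay": 0,"az": 0},
  ],
)

```text
time: 9.35
tool_pos: [540.2, 24.6, 209.4]
tcp_rot: [-180.0, 0.1, -175.5]
ft_force: [-1.6, 0.6, 5.6]
finger_gap: 17.3
```

Request:
step_arm(
  plan=[
    {"grip": 1.2,"tx": 0,"ty": 0,"tz": -0.2,"ax": 0,"ay": 0,"az": 0},
    {"grip": 1.2,"tx": 0,"ty": 0,"tz": -0.2,"ax": 0,"ay": 0,"az": 0},
    {"grip": 1.2,"tx": 0,"ty": 0,"tz": 0,"ax": 0,"ay": 0,"az": 0},
    {"grip": 1.2,"tx": 0,"ty": 0,"tz": 0,"ax": 0,"ay": 0,"az": 0},
  ],
)

```text
time: 9.68
tool_pos: [539.6, 24.6, 212.1]
tcp_rot: [180.0, -0.0, -175.5]
ft_force: [-0.3, 0.4, -1.6]
finger_gap: 17.1
```

Request:
step_arm(
  plan=[
    {"grip": 1.2,"tx": -0.2,"ty": 0.05,"tz": 0,"ax": 0,"ay": 0,"az": 0},
    {"grip": 1.2,"tx": -0.3,"ty": 0,"tz": 0,"ax": 0,"ay": 0,"az": 0},
    {"grip": 1.2,"tx": -0.3,"ty": 0,"tz": 0,"ax": 0,"ay": 0,"az": 0},
    {"grip": 1.2,"tx": -0.2,"ty": 0,"tz": 0,"ax": 0,"ay": 0,"az": 0},
    {"grip": 1.2,"tx": 0,"ty": 0,"tz": 0,"ax": 0,"ay": 0,"az": 0},
  ],
)

```text
time: 10.1
tool_pos: [550.0, 25.9, 212.2]
tcp_rot: [180.0, -0.0, -175.5]
ft_force: [-0.8, -0.5, -2.6]
finger_gap: 17.4
```

Request:
step_arm(
  plan=[
    {"grip": 1.2,"tx": -0.2,"ty": 0,"tz": 0,"ax": 0,"ay": 0,"az": 0},
    {"grip": 1.2,"tx": -0.3,"ty": 0,"tz": 0,"ax": 0,"ay": 0,"az": 0},
    {"grip": 1.2,"tx": -0.2,"ty": 0,"tz": 0,"ax": 0,"ay": 0,"az": 0},
    {"grip": 1.2,"tx": 0,"ty": 0,"tz": 0,"ax": 0,"ay": 0,"az": 0},
    {"grip": 1.2,"tx": 0,"ty": 0,"tz": 0,"ax": 0,"ay": 0,"az": 0},
  ],
)

```text
time: 10.52
tool_pos: [556.7, 26.4, 212.3]
tcp_rot: [-180.0, -0.0, -175.5]
ft_force: [-0.2, 0.3, -1.4]
finger_gap: 17.2
```

```bash
python3 - <<'E'
from h import *
st=sense();print(st["time"],st["tool_pos"],st["ft_force"],st["wrist_torque"])
im=snapshot("side")
cv2.imwrite("pics/side8c.png",cv2.resize(im[240:300,300:360,::-1],(600,600),interpolation=cv2.INTER_CUBIC))
w=snapshot("wrist")
cv2.imwrite("pics/wrist8.png",cv2.resize(w[150:300,250:400,::-1],(600,600),interpolation=cv2.INTER_CUBIC))
E
```

```text
10.5167 [556.7   26.43 212.28] [-0.25  0.25 -1.4 ] [ 0.01  0.07 -0.02]
```

View pics/side8c.png

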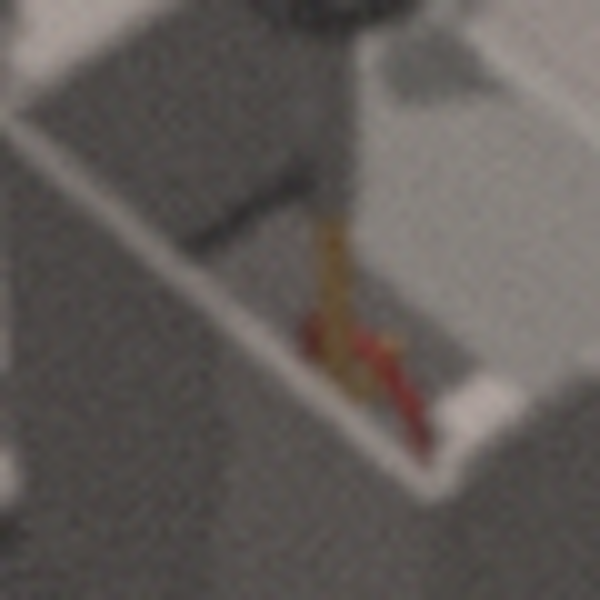

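View pics/wrist8.png

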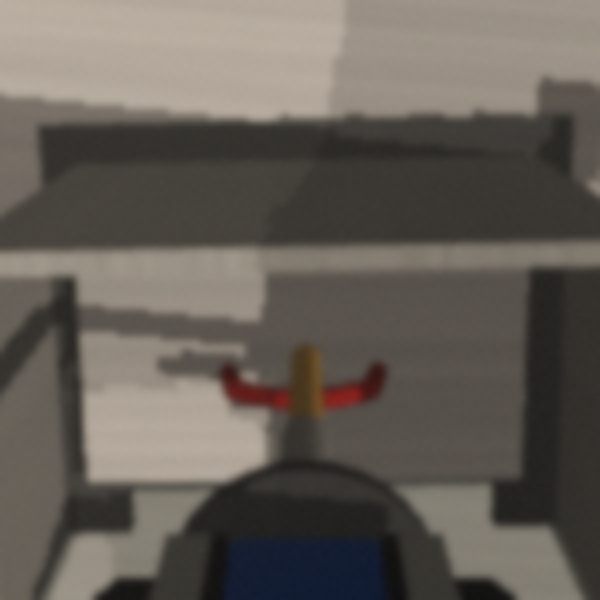

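Request:
step_arm(
  plan=[
    {"grip": 1.2,"tx": 0,"ty": 0,"tz": -0.3,"ax": 0,"ay": 0,"az": 0},
    {"grip": 1.2,"tx": 0,"ty": 0,"tz": -0.3,"ax": 0,"ay": 0,"az": 0},
    {"grip": 1.2,"tx": 0,"ty": 0,"tz": -0.2,"ax": 0,"ay": 0,"az": 0},
    {"grip": 1.2,"tx": 0,"ty": 0,"tz": -0.2,"ax": 0,"ay": 0,"az": 0},
    {"grip": 1.2,"tx": 0,"ty": 0,"tz": -0.1,"ax": 0,"ay": 0,"az": 0},
    {"grip": 1.2,"tx": 0,"ty": 0,"tz": -0.1,"ax": 0,"ay": 0,"az": 0},
    {"grip": 1.2,"tx": 0,"ty": 0,"tz": -0.1,"ax": 0,"ay": 0,"az": 0},
    {"grip": 1.2,"tx": 0,"ty": 0,"tz": 0,"ax": 0,"ay": 0,"az": 0},
  ],
  newtons=80,
)

```text
time: 11.28
tool_pos: [556.5, 26.4, 225.3]
tcp_rot: [-180.0, -0.0, -175.5]
ft_force: [-0.6, -0.1, -4.0]
finger_gap: 17.3
```

Request:
step_arm(
  plan=[
    {"grip": 1.2,"tx": 0,"ty": 0,"tz": -0.1,"ax": 0,"ay": 0,"az": 0},
    {"grip": 1.2,"tx": 0,"ty": 0,"tz": -0.15,"ax": 0,"ay": 0,"az": 0},
    {"grip": 1.2,"tx": 0,"ty": 0,"tz": -0.15,"ax": 0,"ay": 0,"az": 0},
    {"grip": 1.2,"tx": 0,"ty": 0,"tz": 0,"ax": 0,"ay": 0,"az": 0},
    {"grip": 1.2,"tx": 0,"ty": 0,"tz": 0,"ax": 0,"ay": 0,"az": 0},
  ],
)

```text
time: 11.7
tool_pos: [556.7, 26.4, 229.5]
tcp_rot: [-180.0, 0.0, -175.5]
ft_force: [-1.2, -0.7, -2.7]
finger_gap: 17.1
```

```bash
python3 - <<'E'
from h import *
st=sense();print(st["time"],st["tool_pos"],st["ft_force"],st["wrist_torque"])
w=snapshot("wrist")
cv2.imwrite("pics/wrist9.png",cv2.resize(w[150:300,250:400,::-1],(600,600),interpolation=cv2.INTER_CUBIC))
E
```

```text
11.7 [556.7   26.42 229.46] [-1.17 -0.71 -2.7 ] [ 0.   -0.01 -0.03]
```

View pics/wrist9.png

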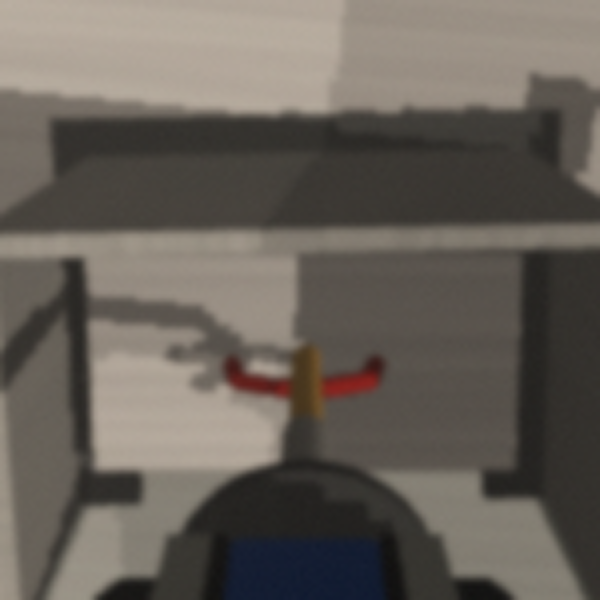

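Request:
step_arm(
  plan=[
    {"grip": 1.2,"tx": 0,"ty": 0,"tz": -0.2,"ax": 0,"ay": 0,"az": 0},
    {"grip": 1.2,"tx": 0,"ty": 0,"tz": -0.3,"ax": 0,"ay": 0,"az": 0},
    {"grip": 1.2,"tx": 0,"ty": 0,"tz": -0.3,"ax": 0,"ay": 0,"az": 0},
    {"grip": 1.2,"tx": 0,"ty": 0,"tz": -0.2,"ax": 0,"ay": 0,"az": 0},
    {"grip": 1.2,"tx": 0,"ty": 0,"tz": 0,"ax": 0,"ay": 0,"az": 0},
    {"grip": 1.2,"tx": 0,"ty": 0,"tz": 0,"ax": 0,"ay": 0,"az": 0},
  ],
)

```text
time: 12.25
tool_pos: [556.8, 26.4, 239.6]
tcp_rot: [-180.0, 0.0, -175.5]
ft_force: [-0.7, 0.6, -4.3]
finger_gap: 17.2
```

```bash
python3 - <<'E'
from h import *
st=sense();print(st["time"],st["tool_pos"],st["ft_force"],st["wrist_torque"])
w=snapshot("wrist");print(sense()["ft_force"]);im=snapshot("side");print(sense()["ft_force"])
cv2.imwrite("pics/wrist10.png",cv2.resize(w[150:300,250:400,::-1],(600,600),interpolation=cv2.INTER_CUBIC))
cv2.imwrite("pics/side10.png",cv2.resize(im[210:310,290:390,::-1],(600,600),interpolation=cv2.INTER_CUBIC))
E
```

```text
12.25 [556.79  26.44 239.64] [-0.7   0.62 -4.31] [-0.01  0.02 -0.01]
[ 0.27  0.04 -4.01]
[-0.24 -0.31 -3.42]
```

View pics/wrist10.png

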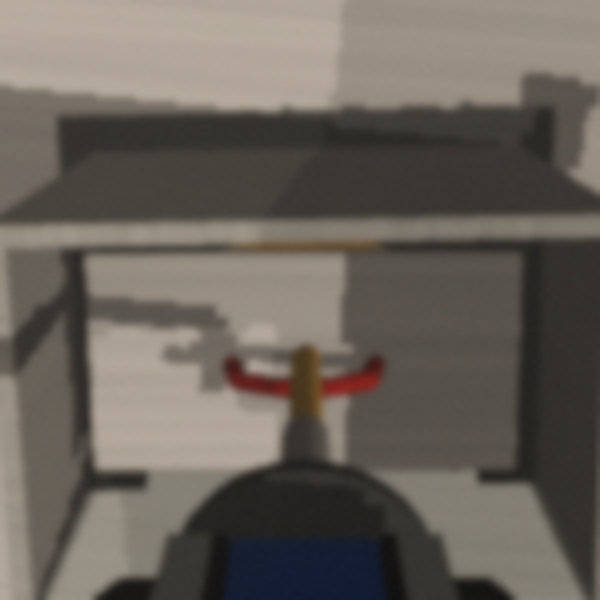

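View pics/side10.png

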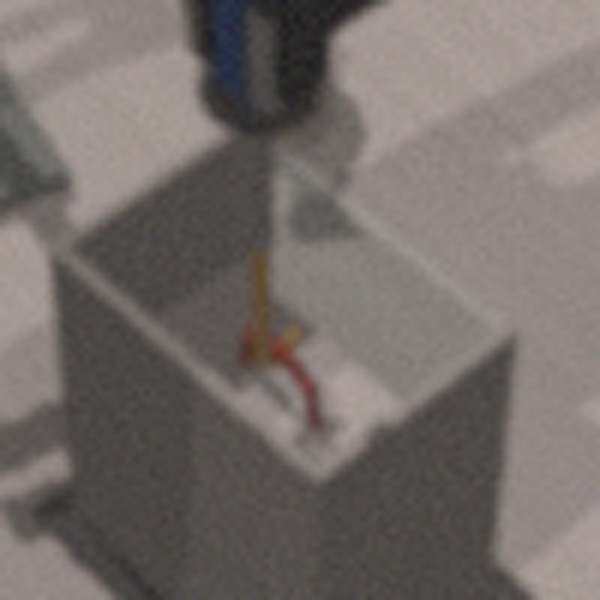

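Request:
step_arm(
  plan=[
    {"grip": 1.2,"tx": 0,"ty": 0,"tz": -0.3,"ax": 0,"ay": 0,"az": 0},
    {"grip": 1.2,"tx": 0,"ty": 0,"tz": -0.6,"ax": 0,"ay": 0,"az": 0},
    {"grip": 1.2,"tx": 0,"ty": 0,"tz": -0.8,"ax": 0,"ay": 0,"az": 0},
    {"grip": 1.2,"tx": 0,"ty": 0,"tz": -0.8,"ax": 0,"ay": 0,"az": 0},
    {"grip": 1.2,"tx": 0,"ty": 0,"tz": -0.8,"ax": 0,"ay": 0,"az": 0},
    {"grip": 1.2,"tx": 0,"ty": 0,"tz": -0.8,"ax": 0,"ay": 0,"az": 0},
    {"grip": 1.2,"tx": 0,"ty": 0,"tz": -0.8,"ax": 0,"ay": 0,"az": 0},
    {"grip": 1.2,"tx": 0,"ty": 0,"tz": -0.8,"ax": 0,"ay": 0,"az": 0},
  ],
)

```text
time: 13.02
tool_pos: [556.7, 26.4, 297.4]
tcp_rot: [-180.0, 0.0, -175.5]
ft_force: [-0.0, -0.6, -3.3]
finger_gap: 17.0
```

Request:
step_arm(
  plan=[
    {"grip": 1.2,"tx": 0,"ty": 0,"tz": -0.8,"ax": 0,"ay": 0,"az": 0},
    {"grip": 1.2,"tx": 0,"ty": 0,"tz": -0.8,"ax": 0,"ay": 0,"az": 0},
    {"grip": 1.2,"tx": 0,"ty": 0,"tz": -0.8,"ax": 0,"ay": 0,"az": 0},
    {"grip": 1.2,"tx": 0,"ty": 0,"tz": -0.8,"ax": 0,"ay": 0,"az": 0},
    {"grip": 1.2,"tx": 0,"ty": 0,"tz": -0.8,"ax": 0,"ay": 0,"az": 0},
    {"grip": 1.2,"tx": 0,"ty": 0,"tz": -0.8,"ax": 0,"ay": 0,"az": 0},
    {"grip": 1.2,"tx": 0,"ty": 0,"tz": -0.8,"ax": 0,"ay": 0,"az": 0},
    {"grip": 1.2,"tx": 0,"ty": 0,"tz": -0.8,"ax": 0,"ay": 0,"az": 0},
  ],
)

```text
time: 13.68
tool_pos: [556.6, 26.4, 361.1]
tcp_rot: [180.0, -0.0, -175.5]
ft_force: [0.3, 0.1, -3.7]
finger_gap: 17.2
```

Request:
step_arm(
  plan=[
    {"grip": 1.2,"tx": 0,"ty": 0,"tz": -0.8,"ax": 0,"ay": 0,"az": 0},
    {"grip": 1.2,"tx": 0,"ty": 0,"tz": -0.6,"ax": 0,"ay": 0,"az": 0},
    {"grip": 1.2,"tx": 0,"ty": 0,"tz": -0.4,"ax": 0,"ay": 0,"az": 0},
    {"grip": 1.2,"tx": 0,"ty": 0,"tz": -0.2,"ax": 0,"ay": 0,"az": 0},
    {"grip": 1.2,"tx": 0,"ty": 0,"tz": 0,"ax": 0,"ay": 0,"az": 0},
    {"grip": 1.2,"tx": 0,"ty": 0,"tz": 0,"ax": 0,"ay": 0,"az": 0},
  ],
)

```text
time: 14.18
tool_pos: [556.6, 26.4, 380.0]
tcp_rot: [180.0, -0.0, -175.5]
ft_force: [-0.0, -0.4, -3.9]
finger_gap: 16.9
```

```bash
python3 - <<'E'
from h import *
st=sense();print(st["time"],st["tool_pos"],st["ft_force"],st["wrist_torque"])
im=snapshot("side");print(sense()["ft_force"])
cv2.imwrite("pics/side11.png",cv2.resize(im[100:350,240:490,::-1],(600,600),interpolation=cv2.INTER_CUBIC))
t=snapshot("top");cv2.imwrite("pics/top11.png",t[:,:,::-1])
# base ellipse
KT=campose("top")
t=t[:,:,::-1].copy()
h=cv2.cvtColor(t,cv2.COLOR_BGR2HSV);m=cv2.inRange(h,(0,90,30),(12,220,140));m[:, :400]=0;m[:,520:]=0
c,_=cv2.findContours(m,cv2.RETR_EXTERNAL,cv2.CHAIN_APPROX_NONE);k=max(c,key=cv2.contourArea);print(cv2.fitEllipse(k))
cv2.imwrite("pics/base11.png",cv2.resize(t[220:295,410:485],(600,600),interpolation=cv2.INTER_CUBIC))
E
```

```text
14.1833 [556.57  26.42 380.  ] [-0.01 -0.4  -3.92] [ 0.02  0.07 -0.06]
[-0.41  0.39 -2.85]
((448.7478942871094, 257.88140869140625), (42.29833221435547, 44.88262176513672), 63.17204666137695)
```

View pics/side11.png

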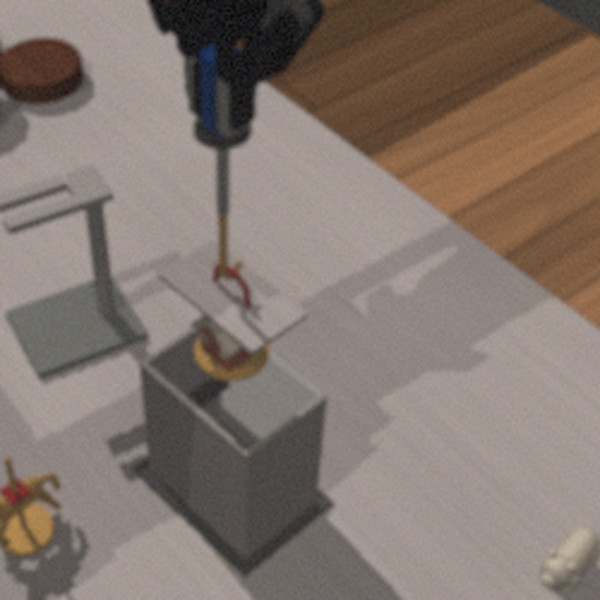

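View pics/base11.png

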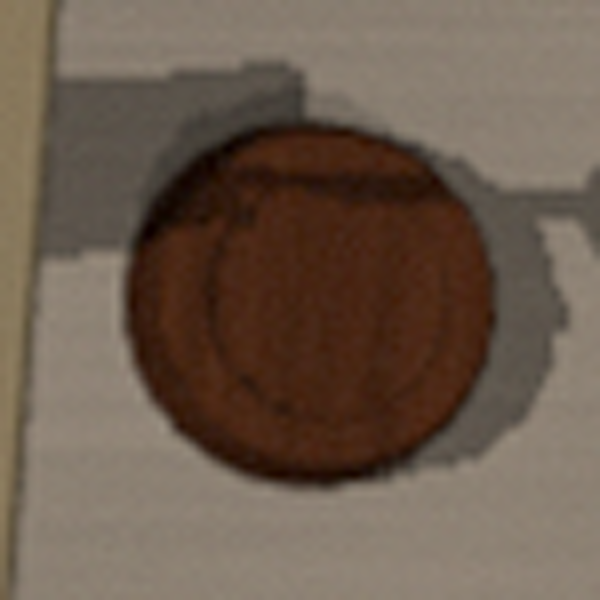

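```bash
python3 - <<'E'
from h import *
KT=campose("top");KS=campose("side")
print("top recess",onz(KT,451,257.5,28),[onz(KT,410+x/8,220+y/8,28) for x,y in ((212,300),(443,300),(328,180),(328,422),(492,305))])
s=cv2.imread("pics/side5.png")
cv2.imwrite("pics/baseS.png",cv2.resize(s[385:475,370:460],(600,600),interpolation=cv2.INTER_CUBIC))
import pickle
W=campose("wrist",pickle.load(open("pics/s5.pkl","rb")))
w=cv2.imread("pics/wrist5.png");cv2.imwrite("pics/baseW.png",cv2.resize(w[120:220,70:170],(600,600),interpolation=cv2.INTER_CUBIC))
p=np.array([517.5,-250,28.])
print((proj(KS,p)-[370,385])*600/90,(proj(W,p)-[70,120])*6)
E
```

```text
top recess [ 516.56 -252.39   28.  ] [array([ 516.2 , -220.48,   28.  ]), array([ 516.93, -284.08,   28.  ]), array([ 549.57, -252.87,   28.  ]), array([ 483.19, -251.92,   28.  ]), array([ 515.71, -297.56,   28.  ])]
[326.1 266.5] [242.48 314.46]
```

View pics/baseS.png

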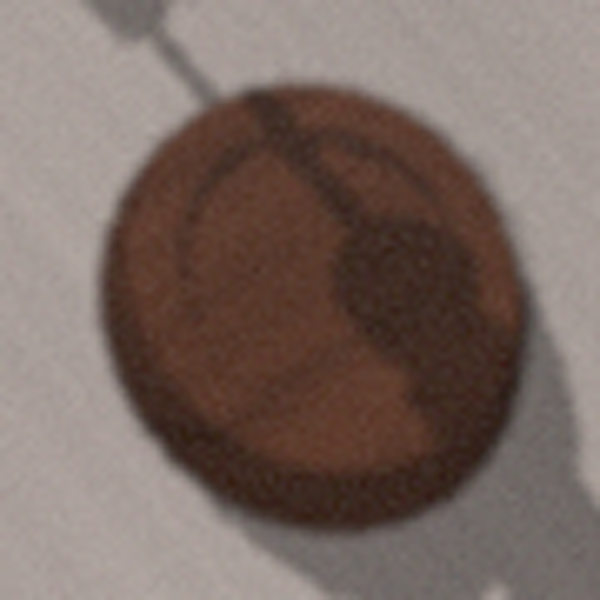

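View pics/baseW.png

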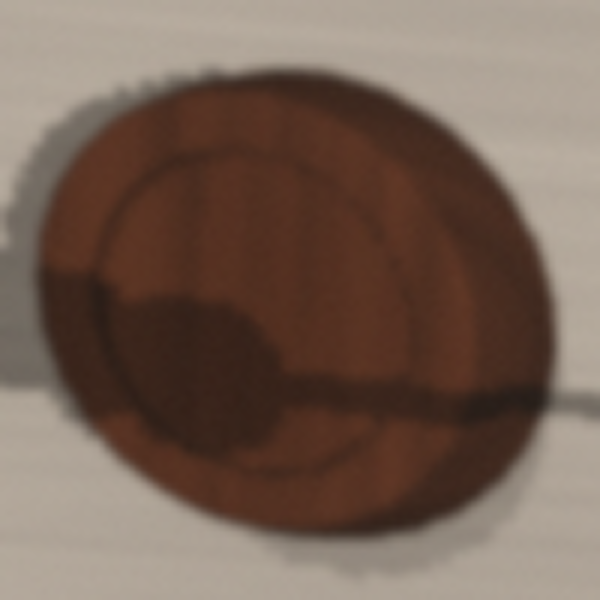

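```bash
python3 - <<'E'
from h import *
import pickle
KS=campose("side");W=campose("wrist",pickle.load(open("pics/s5.pkl","rb")))
print(onz(KS,370+314/6.667,385+277/6.667,28),onz(W,70+254/6,120+312/6,28))
E
```

```text
[ 513.5  -250.07   28.  ] [ 516.8  -247.54   28.  ]
```

Request:
step_arm(
  plan=[
    {"grip": 1.2,"tx": 0.07,"ty": -0.29,"tz": 0,"ax": 0,"ay": 0,"az": 0},
    {"grip": 1.2,"tx": 0.15,"ty": -0.58,"tz": 0,"ax": 0,"ay": 0,"az": 0},
    {"grip": 1.2,"tx": 0.22,"ty": -0.87,"tz": 0,"ax": 0,"ay": 0,"az": 0},
    {"grip": 1.2,"tx": 0.3,"ty": -1.16,"tz": 0,"ax": 0,"ay": 0,"az": 0},
    {"grip": 1.2,"tx": 0.37,"ty": -1.45,"tz": 0,"ax": 0,"ay": 0,"az": 0},
    {"grip": 1.2,"tx": 0.37,"ty": -1.45,"tz": 0,"ax": 0,"ay": 0,"az": 0},
    {"grip": 1.2,"tx": 0.37,"ty": -1.45,"tz": 0,"ax": 0,"ay": 0,"az": 0},
    {"grip": 1.2,"tx": 0.37,"ty": -1.45,"tz": 0,"ax": 0,"ay": 0,"az": 0},
  ],
)

```text
time: 14.95
tool_pos: [540.8, -63.9, 380.3]
tcp_rot: [-180.0, -0.0, -175.6]
ft_force: [-0.2, 0.1, -4.8]
finger_gap: 17.2
```

Request:
step_arm(
  plan=[
    {"grip": 1.2,"tx": 0.37,"ty": -1.45,"tz": 0,"ax": 0,"ay": 0,"az": 0},
    {"grip": 1.2,"tx": 0.37,"ty": -1.45,"tz": 0,"ax": 0,"ay": 0,"az": 0},
    {"grip": 1.2,"tx": 0.37,"ty": -1.45,"tz": 0,"ax": 0,"ay": 0,"az": 0},
    {"grip": 1.2,"tx": 0.37,"ty": -1.45,"tz": 0,"ax": 0,"ay": 0,"az": 0},
    {"grip": 1.2,"tx": 0.37,"ty": -1.45,"tz": 0,"ax": 0,"ay": 0,"az": 0},
    {"grip": 1.2,"tx": 0.37,"ty": -1.45,"tz": 0,"ax": 0,"ay": 0,"az": 0},
    {"grip": 1.2,"tx": 0.37,"ty": -1.45,"tz": 0,"ax": 0,"ay": 0,"az": 0},
    {"grip": 1.2,"tx": 0.37,"ty": -1.45,"tz": 0,"ax": 0,"ay": 0,"az": 0},
  ],
)

```text
time: 15.62
tool_pos: [520.1, -181.9, 380.4]
tcp_rot: [-180.0, -0.0, -175.6]
ft_force: [0.2, -0.9, -4.0]
finger_gap: 17.4
```

Request:
step_arm(
  plan=[
    {"grip": 1.2,"tx": 0.37,"ty": -1.45,"tz": 0,"ax": 0,"ay": 0,"az": 0},
    {"grip": 1.2,"tx": 0.37,"ty": -1.45,"tz": 0,"ax": 0,"ay": 0,"az": 0},
    {"grip": 1.2,"tx": 0.3,"ty": -1.16,"tz": 0,"ax": 0,"ay": 0,"az": 0},
    {"grip": 1.2,"tx": 0.27,"ty": -1.07,"tz": 0,"ax": 0,"ay": 0,"az": 0},
    {"grip": 1.2,"tx": 0.22,"ty": -0.87,"tz": 0,"ax": 0,"ay": 0,"az": 0},
    {"grip": 1.2,"tx": 0.15,"ty": -0.58,"tz": 0,"ax": 0,"ay": 0,"az": 0},
    {"grip": 1.2,"tx": 0.07,"ty": -0.29,"tz": 0,"ax": 0,"ay": 0,"az": 0},
    {"grip": 1.2,"tx": 0,"ty": 0,"tz": 0,"ax": 0,"ay": 0,"az": 0},
  ],
)

```text
time: 16.28
tool_pos: [508.7, -250.3, 380.2]
tcp_rot: [180.0, -0.0, -175.5]
ft_force: [0.8, -0.9, -4.3]
finger_gap: 17.1
```

Request:
step_arm(
  plan=[
    {"grip": 1.2,"tx": 0,"ty": 0,"tz": 0,"ax": 0,"ay": 0,"az": 0},
    {"grip": 1.2,"tx": 0,"ty": 0,"tz": 0,"ax": 0,"ay": 0,"az": 0},
    {"grip": 1.2,"tx": 0,"ty": 0,"tz": 0,"ax": 0,"ay": 0,"az": 0},
    {"grip": 1.2,"tx": 0,"ty": 0,"tz": 0,"ax": 0,"ay": 0,"az": 0},
  ],
)

```text
time: 16.62
tool_pos: [509.0, -249.3, 380.4]
tcp_rot: [180.0, 0.0, -175.5]
ft_force: [0.4, 0.5, -4.1]
finger_gap: 17.1
```

```bash
python3 - <<'E'
from h import *
import pickle
st=sense();print(st["time"],st["tool_pos"],st["tcp_rot"],st["ft_force"],st["wrist_torque"])
im=snapshot("side");pickle.dump(st,open("pics/s12.pkl","wb"))
cv2.imwrite("pics/side12f.png",im[:,:,::-1])
cv2.imwrite("pics/side12.png",cv2.resize(im[230:480,330:580,::-1],(600,600),interpolation=cv2.INTER_CUBIC))
t=snapshot("wrist");cv2.imwrite("pics/wrist12.png",t[:,:,::-1])
E
```

```text
16.6167 [ 508.98 -249.35  380.36] [ 180.      0.01 -175.46] [ 0.39  0.46 -4.14] [-0.03  0.05 -0.03]
```

View pics/side12.png

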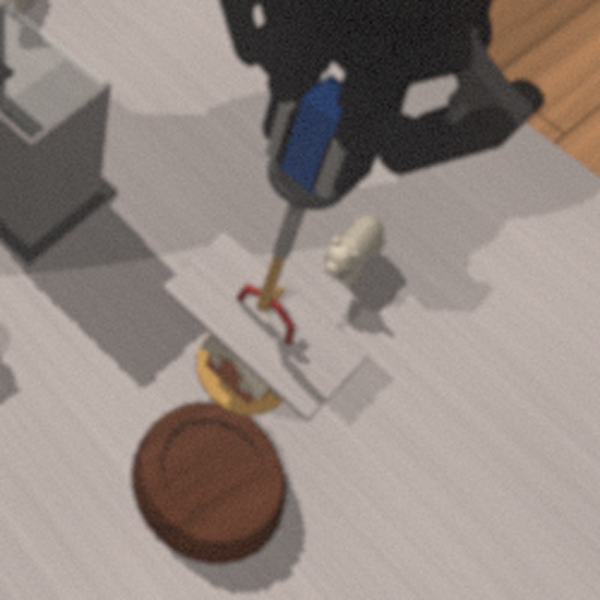

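View pics/wrist12.png

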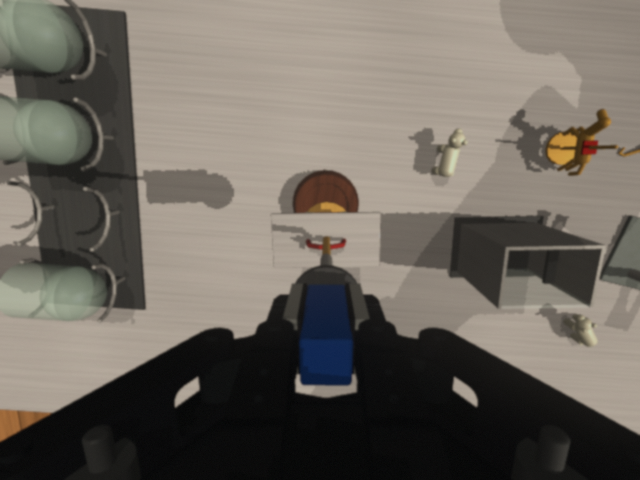

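Request:
step_arm(
  plan=[
    {"grip": 1.2,"tx": 0,"ty": 0,"tz": 0.3,"ax": 0,"ay": 0,"az": 0},
    {"grip": 1.2,"tx": 0,"ty": 0,"tz": 0.6,"ax": 0,"ay": 0,"az": 0},
    {"grip": 1.2,"tx": 0,"ty": 0,"tz": 0.9,"ax": 0,"ay": 0,"az": 0},
    {"grip": 1.2,"tx": 0,"ty": 0,"tz": 0.9,"ax": 0,"ay": 0,"az": 0},
    {"grip": 1.2,"tx": 0,"ty": 0,"tz": 0.9,"ax": 0,"ay": 0,"az": 0},
    {"grip": 1.2,"tx": 0,"ty": 0,"tz": 0.9,"ax": 0,"ay": 0,"az": 0},
    {"grip": 1.2,"tx": 0,"ty": 0,"tz": 0.9,"ax": 0,"ay": 0,"az": 0},
    {"grip": 1.2,"tx": 0,"ty": 0,"tz": 0.9,"ax": 0,"ay": 0,"az": 0},
  ],
)

```text
time: 17.38
tool_pos: [508.6, -249.8, 316.0]
tcp_rot: [180.0, -0.0, -175.5]
ft_force: [0.0, 0.4, -3.9]
finger_gap: 17.0
```

Request:
step_arm(
  plan=[
    {"grip": 1.2,"tx": 0,"ty": 0,"tz": 0.9,"ax": 0,"ay": 0,"az": 0},
    {"grip": 1.2,"tx": 0,"ty": 0,"tz": 0.9,"ax": 0,"ay": 0,"az": 0},
    {"grip": 1.2,"tx": 0,"ty": 0,"tz": 0.9,"ax": 0,"ay": 0,"az": 0},
    {"grip": 1.2,"tx": 0,"ty": 0,"tz": 0.9,"ax": 0,"ay": 0,"az": 0},
    {"grip": 1.2,"tx": 0,"ty": 0,"tz": 0.9,"ax": 0,"ay": 0,"az": 0},
    {"grip": 1.2,"tx": 0,"ty": 0,"tz": 0.9,"ax": 0,"ay": 0,"az": 0},
    {"grip": 1.2,"tx": 0,"ty": 0,"tz": 0.6,"ax": 0,"ay": 0,"az": 0},
    {"grip": 1.2,"tx": 0,"ty": 0,"tz": 0.3,"ax": 0,"ay": 0,"az": 0},
  ],
)

```text
time: 18.05
tool_pos: [508.4, -249.6, 252.8]
tcp_rot: [179.9, -0.1, -175.5]
ft_force: [-0.0, 0.4, -4.0]
finger_gap: 17.1
```

Request:
step_arm(
  plan=[
    {"grip": 1.2,"tx": 0,"ty": 0,"tz": 0.2,"ax": 0,"ay": 0,"az": 0},
    {"grip": 1.2,"tx": 0,"ty": 0,"tz": 0,"ax": 0,"ay": 0,"az": 0},
    {"grip": 1.2,"tx": 0,"ty": 0,"tz": 0,"ax": 0,"ay": 0,"az": 0},
    {"grip": 1.2,"tx": 0,"ty": 0,"tz": 0,"ax": 0,"ay": 0,"az": 0},
  ],
)

```text
time: 18.38
tool_pos: [509.1, -250.0, 253.0]
tcp_rot: [-180.0, 0.1, -175.5]
ft_force: [0.4, 0.2, -3.5]
finger_gap: 17.0
```

```bash
cat > look.py <<'E'
from h import *
import pickle,sys
n=sys.argv[1]
st=sense();print(st["time"],st["tool_pos"],st["tcp_rot"],st["ft_force"],st["wrist_torque"])
pickle.dump(st,open(f"pics/s{n}.pkl","wb"))
t=snapshot("wrist");cv2.imwrite(f"pics/wrist{n}.png",t[:,:,::-1])
im=snapshot("side");cv2.imwrite(f"pics/side{n}f.png",im[:,:,::-1])
cv2.imwrite(f"pics/side{n}.png",cv2.resize(im[330:480,330:480,::-1],(600,600),interpolation=cv2.INTER_CUBIC))
cv2.imwrite(f"pics/wrist{n}c.png",cv2.resize(t[130:330,220:420,::-1],(600,600),interpolation=cv2.INTER_CUBIC))
E
python3 look.py 13
```

```text
18.3833 [ 509.1  -250.02  252.99] [-179.96    0.05 -175.51] [ 0.44  0.18 -3.5 ] [-0.01 -0.02 -0.04]
```

View pics/side13.png

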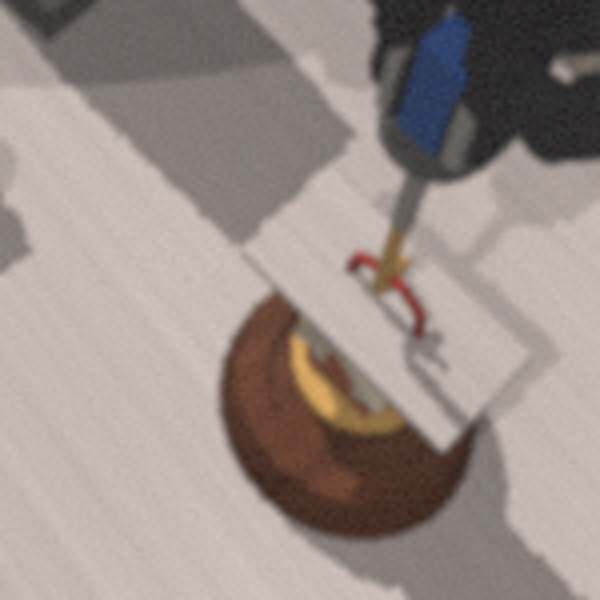

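View pics/wrist13c.png

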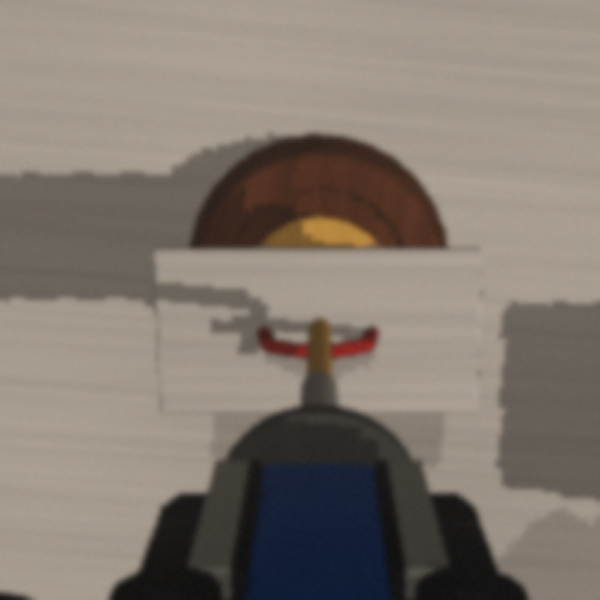

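```bash
python3 - <<'E'
from h import *
import pickle
W=campose("wrist",pickle.load(open("pics/s13.pkl","rb")))
g=lambda x,y,z:onz(W,220+x/3,130+y/3,z)
print("foot front",g(319,216,47),g(319,216,43),"recess front",g(322,188,28),"base front top",g(320,140,28),"base front bottom",g(320,136,0))
for z in (28,): print("base lat",g(191,247,z),g(447,247,z))
print("foot lat",g(262,247,47),g(378,247,47))
print("plate corners",[g(x,y,105) for x,y in((155,251),(480,249),(478,410),(160,412))])
print("loop",g(318,340,125))
KS=campose("side");
s=lambda x,y,z:onz(KS,330+x/4,330+y/4,z)
print("side base low point",s(355,538,0))
E
```

```text
foot front [ 491.35 -250.55   47.  ] [ 491.91 -250.5    43.  ] recess front [ 483.81 -250.03   28.  ] base front top [ 466.88 -252.1    28.  ] base front bottom [ 467.21 -252.01    0.  ]
base lat [ 509.04 -296.26   28.  ] [ 501.69 -202.58   28.  ]
foot lat [ 503.68 -269.47   47.  ] [ 500.52 -229.23   47.  ]
plate corners [array([ 497.14, -297.91,  105.  ]), array([ 489.17, -203.95,  105.  ]), array([ 538.17, -198.62,  105.  ]), array([ 546.36, -294.62,  105.  ])]
loop [ 514.76 -249.07  125.  ]
side base low point [ 485.04 -288.33    0.  ]
```

Request:
step_arm(
  plan=[
    {"grip": 1.2,"tx": 0.05,"ty": 0,"tz": 0.2,"ax": 0,"ay": 0,"az": 0},
    {"grip": 1.2,"tx": 0,"ty": 0,"tz": 0.3,"ax": 0,"ay": 0,"az": 0},
    {"grip": 1.2,"tx": 0,"ty": 0,"tz": 0.3,"ax": 0,"ay": 0,"az": 0},
    {"grip": 1.2,"tx": 0,"ty": 0,"tz": 0.3,"ax": 0,"ay": 0,"az": 0},
    {"grip": 1.2,"tx": 0,"ty": 0,"tz": 0.2,"ax": 0,"ay": 0,"az": 0},
    {"grip": 1.2,"tx": 0,"ty": 0,"tz": 0.1,"ax": 0,"ay": 0,"az": 0},
    {"grip": 1.2,"tx": 0,"ty": 0,"tz": 0,"ax": 0,"ay": 0,"az": 0},
    {"grip": 1.2,"tx": 0,"ty": 0,"tz": 0,"ax": 0,"ay": 0,"az": 0},
  ],
)

```text
time: 19.15
tool_pos: [508.3, -249.9, 238.2]
tcp_rot: [180.0, -0.0, -175.5]
ft_force: [0.4, 0.2, -4.8]
finger_gap: 17.0
```

```bash
python3 look.py 14
```

```text
19.15 [ 508.28 -249.9   238.24] [ 180.     -0.   -175.51] [ 0.38  0.18 -4.8 ] [-0.06  0.02 -0.01]
```

View pics/wrist14c.png

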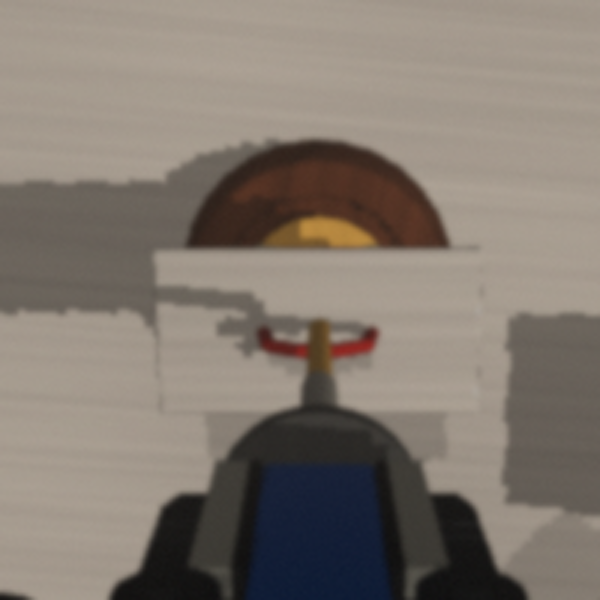

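View pics/side14.png

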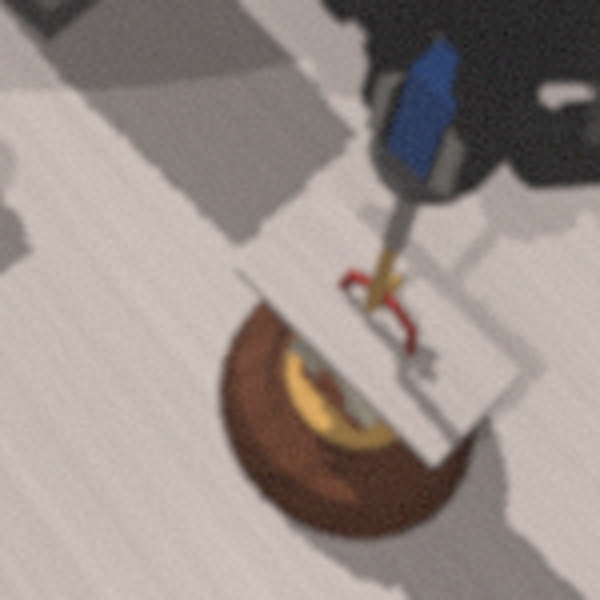

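Request:
step_arm(
  plan=[
    {"grip": 1.2,"tx": 0,"ty": 0,"tz": 0.1,"ax": 0,"ay": 0,"az": 0},
    {"grip": 1.2,"tx": 0,"ty": 0,"tz": 0.1,"ax": 0,"ay": 0,"az": 0},
    {"grip": 1.2,"tx": 0,"ty": 0,"tz": 0.05,"ax": 0,"ay": 0,"az": 0},
    {"grip": 1.2,"tx": 0,"ty": 0,"tz": 0.05,"ax": 0,"ay": 0,"az": 0},
    {"grip": 1.2,"tx": 0,"ty": 0,"tz": 0,"ax": 0,"ay": 0,"az": 0},
  ],
)

```text
time: 19.67
tool_pos: [508.2, -249.9, 235.1]
tcp_rot: [180.0, -0.0, -175.5]
ft_force: [-0.1, -0.0, -4.3]
finger_gap: 17.0
```

Request:
step_arm(
  plan=[
    {"grip": 1.2,"tx": 0,"ty": 0,"tz": 0.05,"ax": 0,"ay": 0,"az": 0},
    {"grip": 1.2,"tx": 0,"ty": 0,"tz": 0.05,"ax": 0,"ay": 0,"az": 0},
    {"grip": 1.2,"tx": 0,"ty": 0,"tz": 0.05,"ax": 0,"ay": 0,"az": 0},
    {"grip": 1.2,"tx": 0,"ty": 0,"tz": 0.05,"ax": 0,"ay": 0,"az": 0},
    {"grip": 1.2,"tx": 0,"ty": 0,"tz": 0.05,"ax": 0,"ay": 0,"az": 0},
    {"grip": 1.2,"tx": 0,"ty": 0,"tz": 0.05,"ax": 0,"ay": 0,"az": 0},
    {"grip": 1.2,"tx": 0,"ty": 0,"tz": 0,"ax": 0,"ay": 0,"az": 0},
    {"grip": 1.2,"tx": 0,"ty": 0,"tz": 0,"ax": 0,"ay": 0,"az": 0},
  ],
)

```text
time: 20.33
tool_pos: [508.5, -250.0, 232.5]
tcp_rot: [-180.0, 0.0, -175.5]
ft_force: [0.8, -0.2, -2.2]
finger_gap: 16.8
```

Request:
step_arm(
  plan=[
    {"grip": 1.2,"tx": 0,"ty": 0,"tz": 0.1,"ax": 0,"ay": 0,"az": 0},
    {"grip": 1.2,"tx": 0,"ty": 0,"tz": 0.1,"ax": 0,"ay": 0,"az": 0},
    {"grip": 1.2,"tx": 0,"ty": 0,"tz": 0,"ax": 0,"ay": 0,"az": 0},
    {"grip": 1.2,"tx": 0,"ty": 0,"tz": 0,"ax": 0,"ay": 0,"az": 0},
  ],
)

```text
time: 20.67
tool_pos: [508.2, -249.9, 230.1]
tcp_rot: [180.0, -0.0, -175.5]
ft_force: [0.1, -0.2, -1.9]
finger_gap: 16.7
```

```bash
python3 look.py 15
```

```text
20.6667 [ 508.15 -249.89  230.14] [ 179.99   -0.02 -175.51] [ 0.11 -0.24 -1.89] [ 0.   -0.02 -0.03]
```

View pics/wrist15c.png

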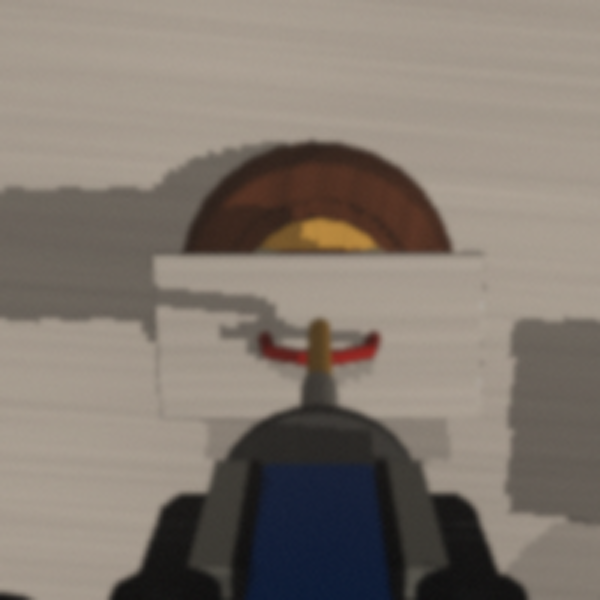

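View pics/side15.png

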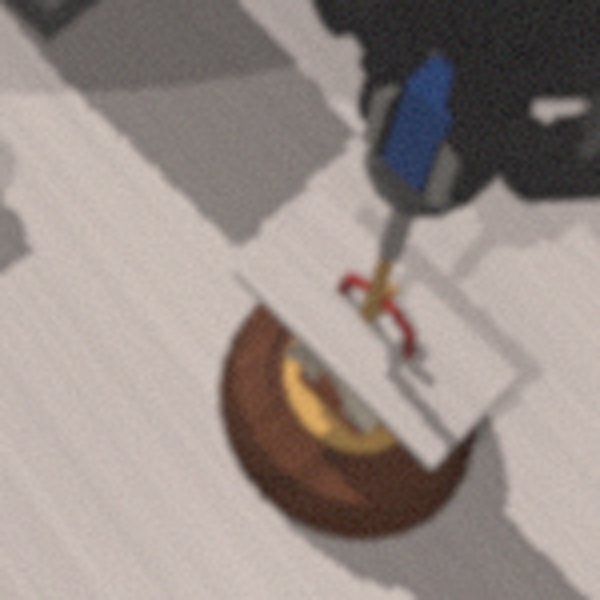

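Request:
step_arm(
  plan=[
    {"grip": 1.2,"tx": 0,"ty": 0,"tz": 0.15,"ax": 0,"ay": 0,"az": 0},
    {"grip": 1.2,"tx": 0,"ty": 0,"tz": 0.2,"ax": 0,"ay": 0,"az": 0},
    {"grip": 1.2,"tx": 0,"ty": 0,"tz": 0.15,"ax": 0,"ay": 0,"az": 0},
    {"grip": 1.2,"tx": 0,"ty": 0,"tz": 0.1,"ax": 0,"ay": 0,"az": 0},
    {"grip": 1.2,"tx": 0,"ty": 0,"tz": 0,"ax": 0,"ay": 0,"az": 0},
    {"grip": 1.2,"tx": 0,"ty": 0,"tz": 0,"ax": 0,"ay": 0,"az": 0},
  ],
)

```text
time: 21.27
tool_pos: [508.2, -249.9, 224.1]
tcp_rot: [180.0, -0.0, -175.5]
ft_force: [0.1, -0.4, -1.6]
finger_gap: 16.7
```

Request:
step_arm(
  plan=[
    {"grip": 1.2,"tx": 0.2,"ty": 0,"tz": 0,"ax": 0,"ay": 0,"az": 0},
    {"grip": 1.2,"tx": 0.3,"ty": 0,"tz": 0,"ax": 0,"ay": 0,"az": 0},
    {"grip": 1.2,"tx": 0.3,"ty": 0,"tz": 0,"ax": 0,"ay": 0,"az": 0},
    {"grip": 1.2,"tx": 0.2,"ty": 0,"tz": 0,"ax": 0,"ay": 0,"az": 0},
    {"grip": 1.2,"tx": 0,"ty": 0,"tz": 0,"ax": 0,"ay": 0,"az": 0},
  ],
)

```text
time: 21.68
tool_pos: [497.9, -250.8, 224.4]
tcp_rot: [-180.0, 0.0, -175.5]
ft_force: [0.2, -0.2, -0.9]
finger_gap: 17.2
```

Request:
step_arm(
  plan=[
    {"grip": 1.2,"tx": 0.3,"ty": 0,"tz": 0,"ax": 0,"ay": 0,"az": 0},
    {"grip": 1.2,"tx": 0.3,"ty": 0,"tz": 0,"ax": 0,"ay": 0,"az": 0},
    {"grip": 1.2,"tx": 0.4,"ty": 0,"tz": 0,"ax": 0,"ay": 0,"az": 0},
    {"grip": 1.2,"tx": 0.4,"ty": 0,"tz": 0,"ax": 0,"ay": 0,"az": 0},
    {"grip": 1.2,"tx": 0.3,"ty": 0,"tz": 0,"ax": 0,"ay": 0,"az": 0},
    {"grip": 1.2,"tx": 0,"ty": 0,"tz": 0,"ax": 0,"ay": 0,"az": 0},
  ],
)

```text
time: 22.18
tool_pos: [480.8, -252.1, 224.3]
tcp_rot: [-180.0, -0.0, -175.5]
ft_force: [-0.3, 0.2, -0.8]
finger_gap: 16.8
```

```bash
python3 look.py 16
```

```text
22.1833 [ 480.76 -252.14  224.33] [-180.     -0.01 -175.53] [-0.32  0.21 -0.81] [ 0.03 -0.04 -0.03]
```

View pics/wrist16c.png

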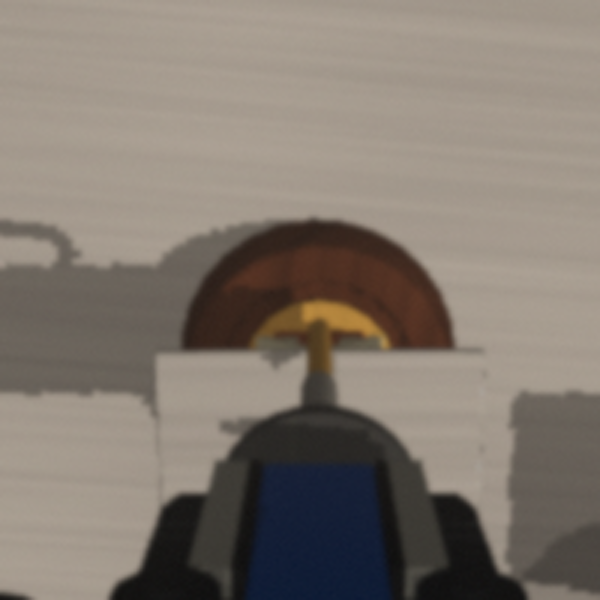

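View pics/side16.png

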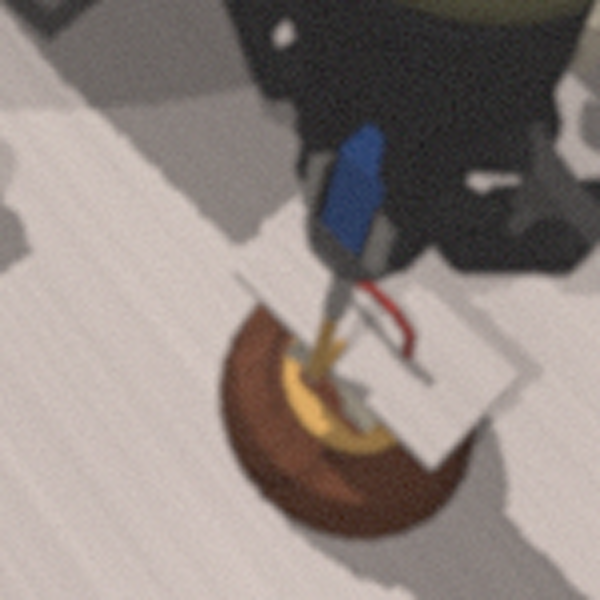

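Request:
step_arm(
  plan=[
    {"grip": 1.2,"tx": 0,"ty": 0,"tz": -0.4,"ax": 0,"ay": 0,"az": 0},
    {"grip": 1.2,"tx": 0,"ty": 0,"tz": -0.8,"ax": 0,"ay": 0,"az": 0},
    {"grip": 1.2,"tx": 0,"ty": 0,"tz": -1.6,"ax": 0,"ay": 0,"az": 0},
    {"grip": 1.2,"tx": 0,"ty": 0,"tz": -2.2,"ax": 0,"ay": 0,"az": 0},
    {"grip": 1.2,"tx": 0,"ty": 0,"tz": -2.5,"ax": 0,"ay": 0,"az": 0},
    {"grip": 1.2,"tx": 0,"ty": 0,"tz": -2.5,"ax": 0,"ay": 0,"az": 5.3},
    {"grip": 1.2,"tx": 0,"ty": 0,"tz": -1.6,"ax": 0,"ay": 0,"az": 5.3},
    {"grip": 1.2,"tx": 0,"ty": 0,"tz": -0.5,"ax": 0,"ay": 0,"az": 5.2},
  ],
)

```text
time: 22.95
tool_pos: [482.5, -252.6, 350.4]
tcp_rot: [-179.9, 0.3, 168.4]
ft_force: [0.4, -0.5, -2.2]
finger_gap: 17.3
```

Request:
step_arm(
  plan=[
    {"grip": 1.2,"tx": 0.2,"ty": 0.95,"tz": 0,"ax": 0,"ay": 0,"az": 0},
    {"grip": 1.2,"tx": 0.4,"ty": 1.9,"tz": 0,"ax": 0,"ay": 0,"az": 0},
    {"grip": 1.2,"tx": 0.6,"ty": 2.9,"tz": 0,"ax": 0,"ay": 0,"az": 0},
    {"grip": 1.2,"tx": 0.65,"ty": 3.1,"tz": 0,"ax": 0,"ay": 0,"az": 0},
    {"grip": 1.2,"tx": 0.65,"ty": 3.1,"tz": 0,"ax": 0,"ay": 0,"az": 0},
    {"grip": 1.2,"tx": 0.65,"ty": 3.1,"tz": 0,"ax": 0,"ay": 0,"az": 0},
    {"grip": 1.2,"tx": 0.65,"ty": 3.1,"tz": 0,"ax": 0,"ay": 0,"az": 0},
    {"grip": 1.2,"tx": 0.65,"ty": 3.1,"tz": 0,"ax": 0,"ay": 0,"az": 0},
  ],
)

```text
time: 23.62
tool_pos: [478.7, -32.8, 344.8]
tcp_rot: [180.0, -0.0, 168.9]
ft_force: [1.9, -0.3, -2.4]
finger_gap: 17.1
```

Request:
step_arm(
  plan=[
    {"grip": 1.2,"tx": 0.65,"ty": 3.1,"tz": 0,"ax": 0,"ay": 0,"az": 0},
    {"grip": 1.2,"tx": 0.65,"ty": 3.1,"tz": 0,"ax": 0,"ay": 0,"az": 0},
    {"grip": 1.2,"tx": 0.65,"ty": 3.1,"tz": 0,"ax": 0,"ay": 0,"az": 0},
    {"grip": 1.2,"tx": 0.65,"ty": 3.1,"tz": 0,"ax": 0,"ay": 0,"az": 0},
    {"grip": 1.2,"tx": 0.65,"ty": 3.1,"tz": 0,"ax": 0,"ay": 0,"az": 0},
    {"grip": 1.2,"tx": 0.65,"ty": 3.1,"tz": 0,"ax": 0,"ay": 0,"az": 0},
    {"grip": 1.2,"tx": 0.65,"ty": 3.1,"tz": 0,"ax": 0,"ay": 0,"az": 0},
    {"grip": 1.2,"tx": 0.65,"ty": 3.1,"tz": 0,"ax": 0,"ay": 0,"az": 0},
  ],
)

```text
time: 24.28
tool_pos: [476.0, 220.6, 344.9]
tcp_rot: [-180.0, -0.0, 168.9]
ft_force: [0.8, -0.6, -2.2]
finger_gap: 16.8
```

Request:
step_arm(
  plan=[
    {"grip": 1.2,"tx": 0.3,"ty": 1.3,"tz": 0,"ax": 0,"ay": 0,"az": 0},
    {"grip": 1.2,"tx": 0,"ty": 0,"tz": 0,"ax": 0,"ay": 0,"az": 0},
    {"grip": 1.2,"tx": 0,"ty": 0,"tz": 0,"ax": 0,"ay": 0,"az": 0},
    {"grip": 1.2,"tx": 0,"ty": 0,"tz": 0,"ax": 0,"ay": 0,"az": 0},
    {"grip": 1.2,"tx": 0,"ty": 0,"tz": 0,"ax": 0,"ay": 0,"az": 0},
  ],
)

```text
time: 24.7
tool_pos: [476.7, 230.7, 345.3]
tcp_rot: [-180.0, 0.0, 168.7]
ft_force: [-0.7, 0.3, -2.2]
finger_gap: 17.5
```

```bash
python3 look.py 17; python3 - <<'E'
from h import *
s=cv2.imread("pics/side17f.png");cv2.imwrite("pics/side17p.png",cv2.resize(s[330:480,330:480],(600,600),interpolation=cv2.INTER_CUBIC))
E
```

```text
24.7 [476.75 230.74 345.3 ] [-179.98    0.01  168.66] [-0.7   0.34 -2.2 ] [-0.03 -0.02 -0.04]
```

View pics/side17p.png

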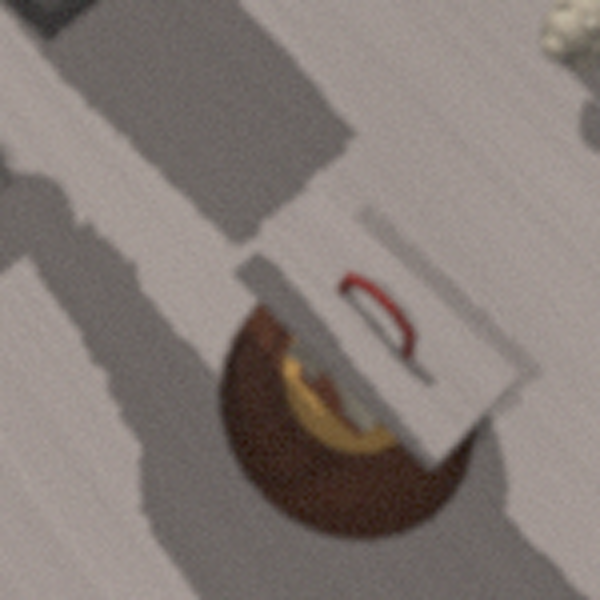

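View pics/side17f.png

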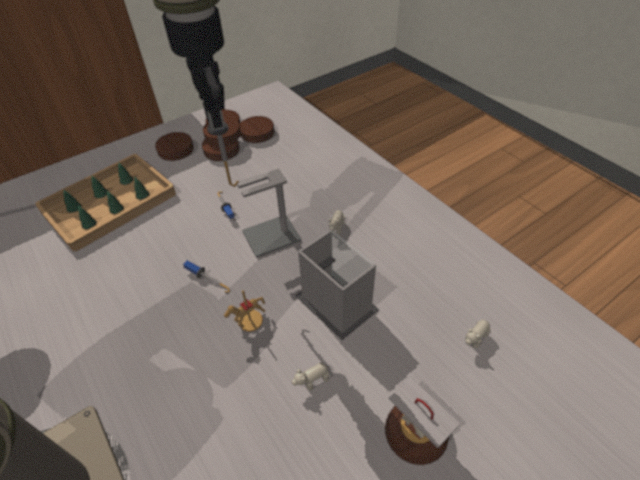

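Request:
step_arm(
  plan=[
    {"grip": 1.2,"tx": 0.25,"ty": 1.2,"tz": 0,"ax": 0,"ay": 0,"az": 0},
    {"grip": 1.2,"tx": 0.45,"ty": 1.9,"tz": 0,"ax": 0,"ay": 0,"az": 0},
    {"grip": 1.2,"tx": 0.35,"ty": 1.5,"tz": 0,"ax": 0,"ay": 0,"az": 0},
    {"grip": 1.2,"tx": 0,"ty": 0,"tz": 1.5,"ax": 0,"ay": 0,"az": 0},
    {"grip": 1.2,"tx": 0,"ty": 0,"tz": 2.5,"ax": 0,"ay": 0,"az": 0},
    {"grip": 1.2,"tx": 0,"ty": 0,"tz": 2.5,"ax": 0,"ay": 0,"az": 0},
    {"grip": 1.2,"tx": 0,"ty": 0,"tz": 2.5,"ax": 0,"ay": 0,"az": 0},
    {"grip": 1.2,"tx": 0,"ty": 0,"tz": 2.5,"ax": 0,"ay": 0,"az": 0},
  ],
)

```text
time: 25.47
tool_pos: [475.4, 279.1, 229.3]
tcp_rot: [180.0, 0.0, 168.7]
ft_force: [0.3, -0.1, -2.1]
finger_gap: 16.9
```

Request:
step_arm(
  plan=[
    {"grip": 1.2,"tx": 0,"ty": 0,"tz": 2,"ax": 0,"ay": 0,"az": 0},
    {"grip": 1.2,"tx": 0,"ty": 0,"tz": 1.2,"ax": 0,"ay": 0,"az": 0},
    {"grip": 1.2,"tx": 0,"ty": 0,"tz": 0.6,"ax": 0,"ay": 0,"az": 0},
    {"grip": 1.2,"tx": 0,"ty": 0,"tz": 0,"ax": 0,"ay": 0,"az": 0},
    {"grip": 1.2,"tx": 0,"ty": 0,"tz": 0,"ax": 0,"ay": 0,"az": 0},
    {"grip": 1.2,"tx": 0,"ty": 0,"tz": 0,"ax": 0,"ay": 0,"az": 0},
  ],
)

```text
time: 25.97
tool_pos: [476.3, 279.4, 194.2]
tcp_rot: [179.9, 0.1, 168.7]
ft_force: [-0.3, -0.1, -2.0]
finger_gap: 17.4
```

```bash
python3 look.py 18; python3 - <<'E'
from h import *
s=cv2.imread("pics/side18f.png");cv2.imwrite("pics/side18p.png",cv2.resize(s[120:270,180:330],(600,600),interpolation=cv2.INTER_CUBIC))
E
```

```text
25.9667 [476.34 279.44 194.15] [179.9    0.12 168.69] [-0.3  -0.15 -2.01] [ 0.01 -0.02 -0.  ]
```

View pics/side18p.png

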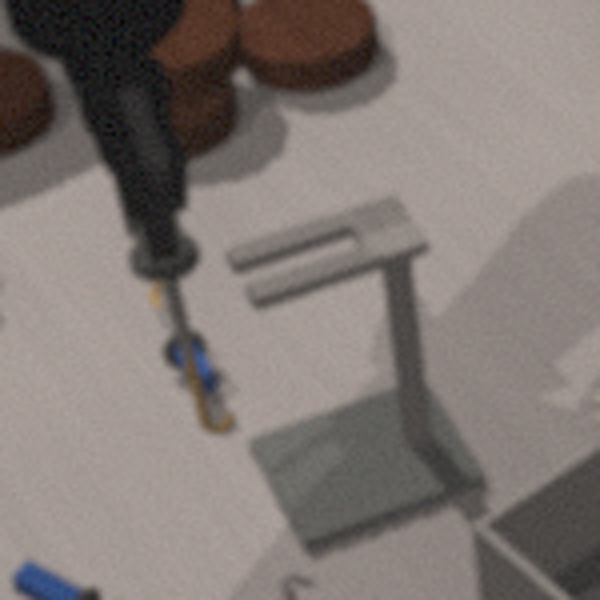

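View pics/wrist18.png

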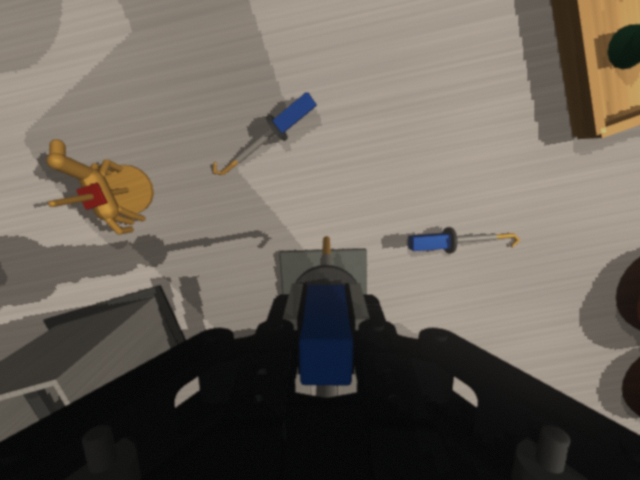

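Request:
step_arm(
  plan=[
    {"grip": 1.2,"tx": -0.3,"ty": -0.16,"tz": 0.2,"ax": 0,"ay": 0,"az": 0},
    {"grip": 1.2,"tx": -0.8,"ty": 0,"tz": 0,"ax": 0,"ay": 0,"az": 0},
    {"grip": 1.2,"tx": -1,"ty": 0,"tz": 0,"ax": 0,"ay": 0,"az": 0},
    {"grip": 1.2,"tx": -1,"ty": 0,"tz": 0,"ax": 0,"ay": 0,"az": 0},
    {"grip": 1.2,"tx": -1,"ty": 0,"tz": 0,"ax": 0,"ay": 0,"az": 0},
    {"grip": 1.2,"tx": -0.8,"ty": 0,"tz": 0,"ax": 0,"ay": 0,"az": 0},
    {"grip": 1.2,"tx": -0.44,"ty": 0,"tz": 0,"ax": 0,"ay": 0,"az": 0},
    {"grip": 1.2,"tx": 0,"ty": 0,"tz": 0,"ax": 0,"ay": 0,"az": 0},
  ],
)

```text
time: 26.73
tool_pos: [528.5, 266.4, 190.0]
tcp_rot: [-180.0, -0.0, 168.6]
ft_force: [-0.6, -1.0, -1.8]
finger_gap: 17.5
```

Request:
step_arm(
  plan=[
    {"grip": 1.2,"tx": 0,"ty": 0,"tz": 0,"ax": 0,"ay": 0,"az": 0},
    {"grip": 1.2,"tx": 0,"ty": 0,"tz": 0.4,"ax": 0,"ay": 0,"az": 0},
    {"grip": 1.2,"tx": 0,"ty": 0,"tz": 0.4,"ax": 0,"ay": 0,"az": 0},
    {"grip": 1.2,"tx": 0,"ty": 0,"tz": 0.2,"ax": 0,"ay": 0,"az": 0},
    {"grip": 1.2,"tx": 0,"ty": 0,"tz": 0,"ax": 0,"ay": 0,"az": 0},
    {"grip": 1.2,"tx": 0,"ty": 0,"tz": 0,"ax": 0,"ay": 0,"az": 0},
  ],
)

```text
time: 27.23
tool_pos: [527.0, 267.0, 179.9]
tcp_rot: [-180.0, -0.0, 168.7]
ft_force: [0.1, 0.5, -1.0]
finger_gap: 17.0
```

```bash
python3 look.py 19; python3 - <<'E'
from h import *
s=cv2.imread("pics/side19f.png");cv2.imwrite("pics/side19p.png",cv2.resize(s[140:260,200:320],(600,600),interpolation=cv2.INTER_CUBIC))
E
```

```text
27.2333 [526.98 266.97 179.92] [-179.98   -0.03  168.71] [ 0.12  0.51 -1.01] [0.02 0.03 0.01]
```

View pics/side19p.png

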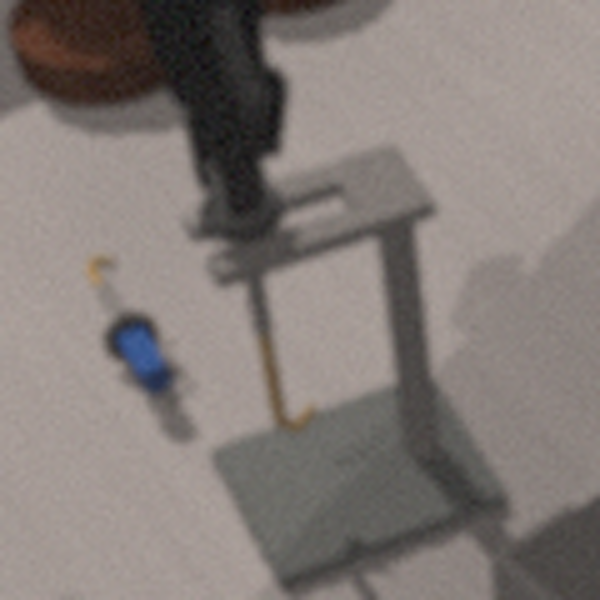

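Request:
step_arm(
  plan=[
    {"grip": 1.2,"tx": -0.15,"ty": 0,"tz": 0.1,"ax": 0,"ay": 0,"az": 0},
    {"grip": 1.2,"tx": 0,"ty": 0,"tz": 0.1,"ax": 0,"ay": 0,"az": 0},
    {"grip": 1.2,"tx": 0,"ty": 0,"tz": 0.1,"ax": 0,"ay": 0,"az": 0},
    {"grip": 1.2,"tx": 0,"ty": 0,"tz": 0.1,"ax": 0,"ay": 0,"az": 0},
    {"grip": 1.2,"tx": 0,"ty": 0,"tz": 0,"ax": 0,"ay": 0,"az": 0},
    {"grip": 1.2,"tx": 0,"ty": 0,"tz": 0,"ax": 0,"ay": 0,"az": 0},
  ],
)

```text
time: 27.83
tool_pos: [528.8, 266.6, 176.1]
tcp_rot: [-180.0, -0.0, 168.7]
ft_force: [-0.0, 0.9, -1.0]
finger_gap: 17.4
```

Request:
step_arm(
  plan=[
    {"grip": 1.2,"tx": 0,"ty": 0,"tz": 0.05,"ax": 0,"ay": 0,"az": 0},
    {"grip": 1.2,"tx": 0,"ty": 0,"tz": 0,"ax": 0,"ay": 0,"az": 0},
    {"grip": 1.2,"tx": 0,"ty": 0,"tz": 0,"ax": 0,"ay": 0,"az": 0},
  ],
)

```text
time: 28.08
tool_pos: [528.9, 266.6, 175.8]
tcp_rot: [-180.0, 0.0, 168.7]
ft_force: [-1.1, 0.6, -2.0]
finger_gap: 17.2
```

Request:
step_arm(
  plan=[
    {"grip": 1.2,"tx": 0,"ty": 0,"tz": 0.05,"ax": 0,"ay": 0,"az": 0},
    {"grip": 1.2,"tx": 0,"ty": 0,"tz": 0,"ax": 0,"ay": 0,"az": 0},
    {"grip": 1.2,"tx": 0,"ty": 0,"tz": 0,"ax": 0,"ay": 0,"az": 0},
  ],
)

```text
time: 28.33
tool_pos: [528.9, 266.6, 175.3]
tcp_rot: [-180.0, -0.0, 168.7]
ft_force: [-0.4, 0.5, -2.0]
finger_gap: 17.1
```

Request:
step_arm(
  plan=[
    {"grip": 1.2,"tx": 0,"ty": 0,"tz": 0.05,"ax": 0,"ay": 0,"az": 0},
    {"grip": 1.2,"tx": 0,"ty": 0,"tz": 0,"ax": 0,"ay": 0,"az": 0},
    {"grip": 1.2,"tx": 0,"ty": 0,"tz": 0,"ax": 0,"ay": 0,"az": 0},
  ],
)

```text
time: 28.58
tool_pos: [528.9, 266.6, 174.7]
tcp_rot: [-180.0, -0.0, 168.7]
ft_force: [0.5, -0.0, -1.5]
finger_gap: 16.7
```

Request:
step_arm(
  plan=[
    {"grip": 1.2,"tx": 0,"ty": 0,"tz": 0.05,"ax": 0,"ay": 0,"az": 0},
    {"grip": 1.2,"tx": 0,"ty": 0,"tz": 0,"ax": 0,"ay": 0,"az": 0},
    {"grip": 1.2,"tx": 0,"ty": 0,"tz": 0,"ax": 0,"ay": 0,"az": 0},
  ],
)

```text
time: 28.83
tool_pos: [529.0, 266.7, 174.6]
tcp_rot: [180.0, 0.0, 168.7]
ft_force: [-0.3, 0.2, 1.5]
finger_gap: 17.2
```

Request:
step_arm(
  plan=[
    {"grip": 1.2,"tx": 0,"ty": 0,"tz": 0.05,"ax": 0,"ay": 0,"az": 0},
    {"grip": 1.2,"tx": 0,"ty": 0,"tz": 0,"ax": 0,"ay": 0,"az": 0},
    {"grip": 1.2,"tx": 0,"ty": 0,"tz": 0,"ax": 0,"ay": 0,"az": 0},
  ],
)

```text
time: 29.08
tool_pos: [529.1, 266.7, 174.6]
tcp_rot: [180.0, 0.0, 168.7]
ft_force: [-3.4, -0.6, 6.1]
finger_gap: 17.4
```

Request:
step_arm(
  plan=[
    {"grip": 1.2,"tx": 0,"ty": 0,"tz": -0.05,"ax": 0,"ay": 0,"az": 0},
    {"grip": 1.8,"tx": 0,"ty": 0,"tz": 0,"ax": 0,"ay": 0,"az": 0},
    {"grip": 2.2,"tx": 0,"ty": 0,"tz": 0,"ax": 0,"ay": 0,"az": 0},
    {"grip": 3,"tx": 0,"ty": 0,"tz": 0,"ax": 0,"ay": 0,"az": 0},
    {"grip": 5,"tx": 0,"ty": 0,"tz": 0,"ax": 0,"ay": 0,"az": 0},
    {"grip": 7,"tx": 0,"ty": 0,"tz": 0,"ax": 0,"ay": 0,"az": 0},
    {"grip": 7,"tx": 0,"ty": 0,"tz": 0,"ax": 0,"ay": 0,"az": 0},
    {"grip": 7,"tx": 0,"ty": 0,"tz": 0,"ax": 0,"ay": 0,"az": 0},
  ],
)

```text
time: 29.75
tool_pos: [528.9, 266.6, 174.2]
tcp_rot: [-180.0, -0.0, 168.7]
ft_force: [0.7, -0.1, -0.2]
finger_gap: 70.1
```

Request:
step_arm(
  plan=[
    {"grip": 7,"tx": 0,"ty": 0,"tz": -0.5,"ax": 0,"ay": 0,"az": 0},
    {"grip": 7,"tx": 0,"ty": 0,"tz": -1.5,"ax": 0,"ay": 0,"az": 0},
    {"grip": 7,"tx": 0,"ty": 0,"tz": -2.5,"ax": 0,"ay": 0,"az": 0},
    {"grip": 7,"tx": 0,"ty": 0,"tz": -3,"ax": 0,"ay": 0,"az": 0},
    {"grip": 7,"tx": 0,"ty": 0,"tz": -3,"ax": 0,"ay": 0,"az": 0},
    {"grip": 7,"tx": 0,"ty": 0,"tz": -2,"ax": 0,"ay": 0,"az": 0},
    {"grip": 7,"tx": 0,"ty": 0,"tz": 0,"ax": 0,"ay": 0,"az": 0},
  ],
)

```text
time: 30.33
tool_pos: [530.9, 267.5, 306.3]
tcp_rot: [179.7, 0.5, 168.7]
ft_force: [0.2, 0.3, 0.9]
finger_gap: 70.0
```

```bash
python3 look.py 20; python3 - <<'E'
from h import *
s=cv2.imread("pics/side20f.png");cv2.imwrite("pics/side20p.png",np.hstack([cv2.resize(s[140:260,200:320],(400,400),interpolation=cv2.INTER_CUBIC),cv2.resize(s[360:480,360:480],(400,400),interpolation=cv2.INTER_CUBIC)]))
E
```

```text
30.3333 [530.95 267.47 306.3 ] [179.7    0.46 168.69] [0.23 0.35 0.87] [ 0.04 -0.06  0.04]
```

View pics/side20p.png

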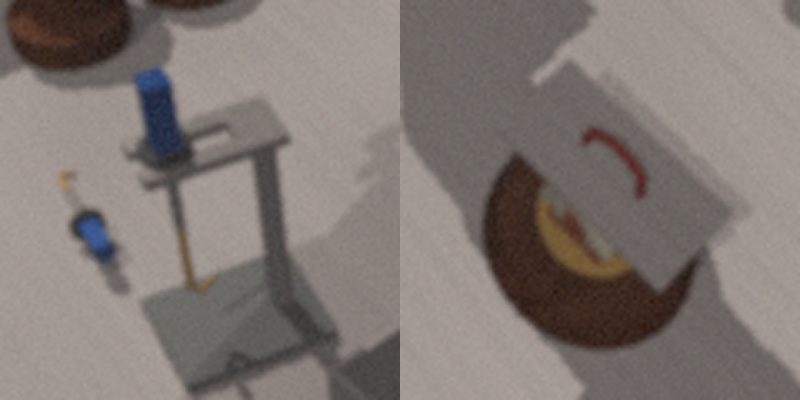

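View pics/wrist20.png

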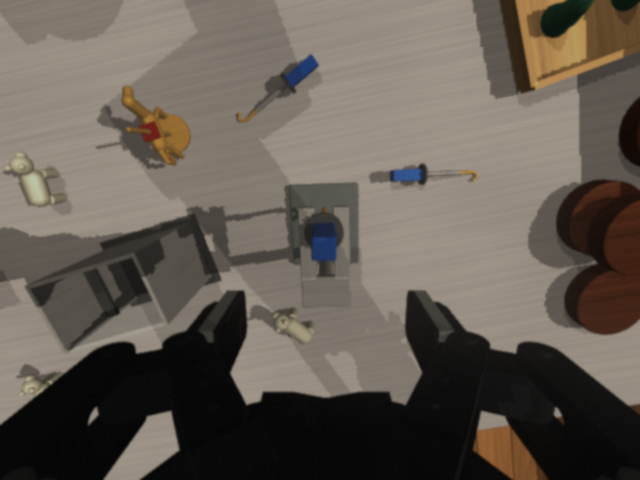

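```bash
python3 - <<'E'
from h import *
KT=campose("top");KS=campose("side")
s=snapshot("side")[:,:,::-1].copy();t=snapshot("top")[:,:,::-1].copy()
cv2.imwrite("pics/fin_t.png",cv2.resize(t[215:300,405:490],(600,600),interpolation=cv2.INTER_CUBIC))
cv2.imwrite("pics/fin_s.png",cv2.resize(s[370:470,370:470],(600,600),interpolation=cv2.INTER_CUBIC))
cv2.imwrite("pics/fin_top.png",t)
p=np.array([517,-249,106.]);print((proj(KT,p)-[405,215])*600/85,(proj(KS,p)-[370,370])*6)
E
```

```text
[378.97 278.08] [332.09 207.33]
```

View pics/fin_t.png

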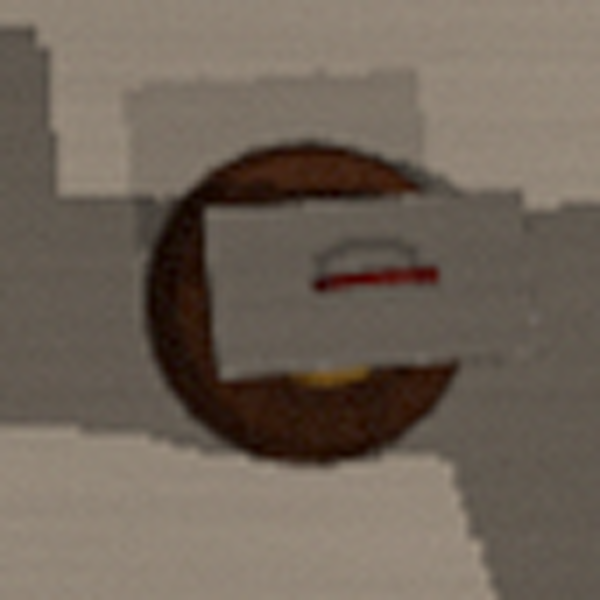

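View pics/fin_s.png

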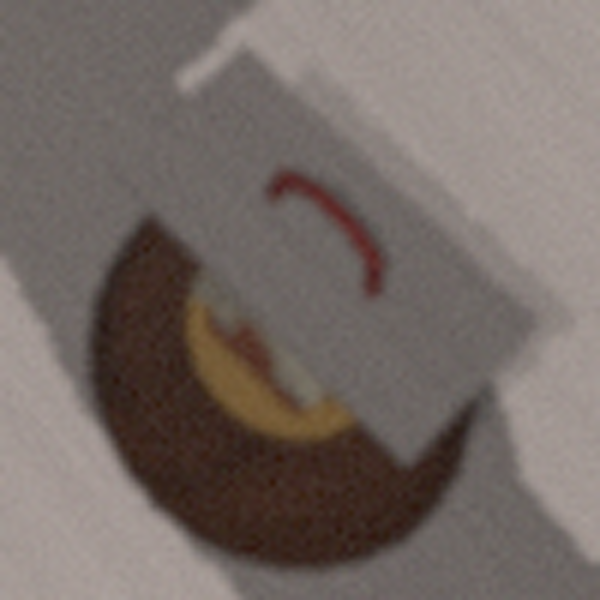

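View pics/fin_top.png

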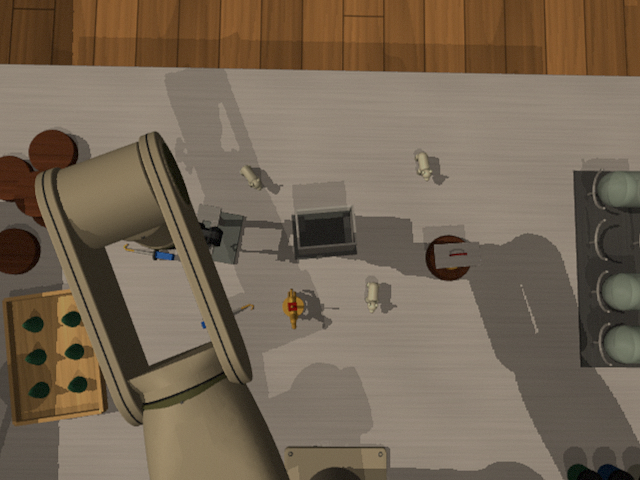

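```bash
python3 -c "
from bench import *
print(hand_in())"
```

```text
the job is handed in; nothing more can be done
None
```

The job is done and handed in at about 30 s of the 72 s allowed; `hand_in()` reports no verdict.

**What I did:**
- I took the largest rod, the one hanging in the stand, and felt for its hook on the crossplate. Contact matched the 125 mm hook length I had estimated from the side picture.
- I hooked the red loop, lifted the carrier straight out of the well, and carried it slowly to the walnut base.
- I lowered it until the wrist force showed the weight had gone onto the base, backed the hook out along x, and hung the rod in its fork.

**Last checks:**
- **Carrier:** its weight went onto the base at about the height expected for the recess floor, 5 mm below where the rim would have stopped it. In the final top and side views the loop's top wire is within about 1 mm of where it should be for a fully seated foot (106 mm height). The foot stayed centred to within about 1.5 mm before set-down, against 6 mm of play, and the carrier did not move when unhooked.
- **Rod:** it hangs upright in the slot, collar on the tines, with the gripper open and about 90 mm clear above the handle.
- **Bystanders and forces:** in the final top view the bears and horse are where they started. The largest force reading I saw was about 7 N, when the collar met the fork.

The three camera estimates of the base centre differed by up to 5 mm, so I re-measured with the wrist camera just above the base before lowering. No other check failed or disagreed.

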